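# Latch a headset hanger on the desk rail

## Robot

A 6-joint arm with a two-finger parallel gripper is mounted at the origin on the work surface. World frame = base frame: x ahead of the robot, y to its left, z up, the work surface at z = 0. Lengths are in m, angles in degrees, forces in N, time in s.
With the tool pointing down it reaches from about 0.25 to 0.8 m from the base axis. Payload 3.9 kg.
Tool frame: the origin (TCP) lies on the front face of the gripper's body, between the roots of the fingers; the fingertips stand finger_overhang ahead of it and the grasp point (between the pads) lies 54 mm ahead of it (finger_overhang is the distance from the TCP to the fingertips, in m); x points along the fingers, y is the direction in which the jaws open and shut, and the axes are right-handed (so a half turn about x gives the same grasp; the last joint's range is limited). The gripper opens to 85 mm and grips with 20 to 120 N. Pads are 22 mm wide; open, the fingers measure 114 mm over their backs; the gripper's body (76 mm by 85 mm) begins 54 mm behind the grasp point. The pads swing forward as they close: fully open they stand 13 mm farther back than shut.
Start: joints at [75.287, 14.897, -7.913, 67.191, 0, 90], TCP at [0.133, 0.508, 0.304] pointing down, gripper open.
Joint ranges: [-159.42, 159.42], [-47.68, 98.78], [-73.54, 78.23], [-108.79, 121.32], [-90, 84.71], [-180, 180]. Speed limits (degrees/s): [147.25, 147.25, 180, 180, 180, 180].

## Interface

Orientations are given as [roll, pitch, yaw] about the fixed x, y, z axes, in that order (R = Rz(yaw) Ry(pitch) Rx(roll)).
In Python, from station import * gives the robot as it stands.
- The arm moves only by the tool send_rows, never from a script. Its argument "motion" is a list that holds one entry, the list of rows, each a list of 7 numbers: the shift along the world's x, y, z in cm, then the turn, a rotation vector about the world's x, y, z in rad, then the closure, from -1 (fully open) to 1 (shut), so that 0 is half open. A call has 1 to 8 rows; each row shifts and turns the commanded pose from where the row before left it; what a row does not reach is not made up. A row lasts 1/8 s, in which the tool goes at most 62.5 mm and 10.7 degrees, less where a joint would pass 70% of its speed; a pose out of reach is approached as far as the arm can. A call is refused whole if a number of a shift passes 6.25 or a number of a turn 0.188, either way. A call with a gripper value outside its range is refused whole. The fingers move at their own pace and stop on an object; "squeeze" is the grip in N (left out, the last holds). Time passes only in rows, so rows that do not move let the fingers close. It gives the time, the measured TCP pose, the force and the opening at its end, in the units of the state.
- get_state(): the state, without advancing time (a new reading comes with each control period).
- camera(name): name is "scene" or "top" or "wrist"; returns the picture (400x640x3 uint8, red, green, blue); there is no depth.
- calibration(name): a dict with "fx", "fy", "cx", "cy" (pixels), "dist" ([k1, k2, p1, p2, k3] as OpenCV has them; the pictures are not rectified), "cam_to_world" (4x4, takes a point from camera to world coordinates); the wrist camera has in their place "tool_from_camera" (4x4, takes a point from camera to tool coordinates, whose origin is the TCP and whose axes are the tool frame's). Camera axes: x right, y down, z forward; pixel columns grow to the right and rows downward; lengths in m; the calibration is good to about 2 mm. A picture is of the moment at which its call begins: read the wrist's pose just before it. calibration takes no time and is no camera call.
- hand_in(): hands the job in, once; it reports no verdict.
Trained networks look in the newest picture that a camera, given by its name, has taken for a name from the list of things; names that differ only in an ending like _2 or _b are one class to them, and where a whole thing is asked for, a point or a joint stands for the part that bears it (a point fixed in the world has none). Each returns a list of dicts, best first, with "score" (0 to 1); they miss things now and then, are a little off and sometimes report something else, mostly with a low value. They report only what shows in the picture. A call takes as long as a camera call. They do not tell look-alikes from the thing itself.
- boxes_of(camera, target): "position" ([row, column] in pixels, amid what is visible of it).
- mark_of(camera, target): "position" ([row, column] in pixels: a listed point, or the origin of a listed thing).
The state is a dict: "clock": time; "q": joint angles; "qvel": joint speeds; "tau": joint torques, N m; "ee_pos": TCP position; "orientation": TCP orientation; "wrist_force": force on the tool from outside, world axes, zero at the start; "wrist_torque": the same for the moment, N m; "grip_width": finger opening in m.
Only numpy, scipy, OpenCV 4.12 (cv2) and the standard library are available. Lean on these libraries where they do the work, as an engineer would, in place of code of your own. Each camera call takes 0.05 s, during which the arm holds its last target.

## Task

Take the headset hanger with the open C, hook it sideways through its gap onto the bare part of the rail, slide it along over the collar against the sprung buffer, and let it drop in between collar and buffer so that it stays latched there, hanging upright by itself. Work gently, never forcing anything against the rail stand or buffer, and leave the other things on the desk as they are.

Things in the scene. Friction and masses are not known exactly. Their poses are not given: they have to be found in the camera images.
- hanger: Grey plastic headset hanger, about 0.12 kg, 152 mm high, standing upright. Origin: centre of its underside; z up; x points out of the C's gap; y along the rail it will hang on. From below: cradle 64 (x) x 44 (y) x 18 mm, shank, open C (16 mm wide in y), gripping tab. All centred on y = 0
- hanger_eye (a point): in the hanger's C, 88 mm above its underside at x = y = 0: the rail's centre line lies here when the C hangs by the top of its pocket. The pocket runs from x = -13 to 13 mm and from z = 56 to 94 mm above the underside; back wall x = -19 to -13 mm, front wall x = 13 to 19 mm. Axes as the hanger's
- hanger_gap (a point): middle of the gap in the C's front wall, at x = 16, z = 76.5 mm of the hanger. The gap is open from z = 69 to 84 mm. A straight nose runs on from its upper edge to x = 41 mm, with flat underside at z = 84 mm: with the nose resting on the rail, the rail is level with the gap, just under its upper edge
- hanger_tab (a point): grip point on the hanger's tab, 132 mm above its underside at x = y = 0. The tab is 32 mm wide in x, 14 mm thick in y, from z = 101 to 152 mm; grip it along the hanger's y
- stand: Rail stand, fixed. Origin: centre of the underside of its board, 90 (x) x 300 (y) x 12 mm; z up. A round 12 mm steel rail runs along y above x = 0 between posts at y = -130 and 130 mm (tops 185 mm up). The rail's height is adjustable and NOT measured: its centre is 114 to 164 mm above the origin, found only by touch or sight; it does not give when pushed
- bare_rail (a point): on the stand at x = 0, y = -45, z = 139 mm (mid height of the range, not the rail's true height): about the middle of the bare rail, which runs from y = -119 to 16 mm. The hanger goes on here, its nose pointing and moving to the stand's +x. The steel is hard: come down on it slowly, 10 to 15 mm/s
- latch_place (a point): on the stand at x = 0, y = 38, z = 139 mm (again not the rail's true height): where the hanger's eye ends in x and y. A fixed 20 mm collar sits at y = 22 to 30 mm, with a cone leading up to it from y = 16; it is too thick for the gap but passes through the pocket with the hanger raised 4 mm or more. The buffer's face is at y = 40 mm at rest
- buffer (a joint): Sprung black buffer disc, 34 mm diameter, on the rail; value in m: 0 at rest (face at y = 40 mm of the stand), growing as it is pushed to the stand's +y, at most 0.022. It rubs on the C like any plastic face. Pushing back starts at about 3 N and grows by 0.15 N per mm. Latched, the 16 mm wide C keeps it pushed in by 6 mm.
- closed_hanger: the other hanger: same size and grey plastic, but its ring is closed all round, so it cannot go on the rail. Leave it. Origin: centre of its underside
- mug: white mug, 76 mm wide, 90 mm high, origin under its centre. Leave it
- mouse: grey computer mouse 100 x 58 x 32 mm, origin under its centre. Leave it
- eraser: whiteboard eraser 55 x 130 x 38 mm, origin under its centre. Leave it
- disc_tub: black disc tub, 130 mm wide, 92 mm high, origin under its centre. Leave it
- pen_pot: dark steel pen pot, 74 mm wide, 100 mm high, origin under its centre. Leave it
- hub: flat white box 45 x 100 x 22 mm with four sockets, origin under its centre. Leave it
There are look-alikes about, which are no part of the job. What is shaped like the hanger but green or red is not meant.

How it is judged:
By the outcome, as a careful person would: the job done as asked, in the order asked, and still so for the second after the job is handed in, with the robot touching nothing.
It also fails if it takes over 58 s, if anything falls off the work surface, if the arm or the gripper's body presses on something with over 40 N, if the wrist force passes 120 N, or if a joint passes its speed limit or range.

## Working session

There is one attempt and no reset: what is moved stays moved. The work goes in short steps, Python scripts to look and compute and a tool call to move; the robot and the scene stay as the last step left them, time stands still between calls to the robot, and variables do not carry over. Pictures are saved under pics/ and viewed, and the job is handed in when it is done.

Besides the shell and the picture viewer there is one more tool, called after "Request:" by a JSON object that holds its "fn" and its "kwargs", one argument or row to a line. send_rows: Moves the arm, as the interface text tells. Its arguments: {"type":"object","properties":{"motion":{"type":"array","items":{"type":"array","items":{"type":"array","items":{"type":"number"}}}},"squeeze":{"type":"number"}},"required":["motion"]}

```bash
mkdir -p pics; cat > h.py <<'E'
from station import *
import numpy as np, cv2
from scipy.spatial.transform import Rotation as R
def save(n,im,s=1): cv2.imwrite('pics/'+n, cv2.cvtColor(im,cv2.COLOR_RGB2BGR))
def cam(name):
    c=calibration(name); K=np.array([[c['fx'],0,c['cx']],[0,c['fy'],c['cy']],[0,0,1.]]); d=np.array(c['dist'],float)
    if 'cam_to_world' in c: T=np.array(c['cam_to_world'])
    else:
        s=get_state(); A=np.eye(4); A[:3,:3]=R.from_euler('xyz',s['orientation'],degrees=True).as_matrix(); A[:3,3]=s['ee_pos']; T=A@np.array(c['tool_from_camera'])
    return K,d,T
def ray(C,rc):
    K,d,T=C; u=cv2.undistortPoints(np.array([[[rc[1],rc[0]]]],float),K,d)[0,0]
    return T[:3,3], T[:3,:3]@np.array([u[0],u[1],1.])
def onz(C,rc,z):
    o,v=ray(C,rc); return o+v*(z-o[2])/v[2]
def proj(C,p):
    K,d,T=C; Ti=np.linalg.inv(T); p=np.atleast_2d(p)@Ti[:3,:3].T+Ti[:3,3]
    uv=cv2.projectPoints(p,np.zeros(3),np.zeros(3),K,d)[0][:,0]; return uv[:,::-1]
def tri(C1,a,C2,b):
    o1,v1=ray(C1,a);o2,v2=ray(C2,b); s=np.linalg.lstsq(np.stack([v1,-v2],1),o2-o1,rcond=None)[0]
    p,q=o1+s[0]*v1,o2+s[1]*v2; return (p+q)/2,np.linalg.norm(p-q)
E
python3 - <<'E'
from h import *
print(get_state())
for c in ['scene','top','wrist']:
    save(c+'0.png',camera(c)); print(c,calibration(c))
for c in ['scene','top']:
    for t in ['hanger','hanger_eye','hanger_tab','closed_hanger','stand','bare_rail']:
        try: print(c,t,[(np.round(x['position']).tolist(),round(x['score'],2)) for x in mark_of(c,t)])
        except Exception as e: print(c,t,e)
E
```

```text
{'clock': 0.0, 'q': array([ 7.52849087e+01,  1.49370321e+01, -7.98548813e+00,  6.71905775e+01,
        7.60049951e-04,  8.99994406e+01]), 'qvel': array([-0.01549028, -0.07312468,  0.03848931,  0.05667062,  0.05673213,
        0.00217879]), 'tau': array([ 4.07613970e-04, -4.05680931e+01,  2.53919506e+01,  1.86367024e-02,
        1.33534481e-04,  7.59127801e-06]), 'ee_pos': array([0.13321695, 0.50726141, 0.30305467]), 'orientation': array([ -90.3855974 ,   89.88689967, -105.10013006]), 'wrist_force': array([-0.41456872, -0.3313329 ,  0.40295689]), 'wrist_torque': array([0.01114095, 0.07153261, 0.01047768]), 'grip_width': 0.08497561112905685}
scene {'fx': 430.7798926302844, 'fy': 430.7798926302844, 'cx': 314.7586335250897, 'cy': 201.0987046073426, 'dist': array([-0.11605574,  0.        ,  0.        ,  0.        ,  0.        ]), 'cam_to_world': array([[ 0.12412529,  0.76594403, -0.63081111,  1.25797738],
       [ 0.99210651, -0.08438089,  0.09276067, -0.09867093],
       [ 0.01782108, -0.63734575, -0.77037186,  0.93738748],
       [ 0.        ,  0.        ,  0.        ,  1.        ]])}
t
[... 1211 characters left out ...]
], 0.86), ([140.0, 267.0], 0.84), ([134.0, 200.0], 0.69)]
scene closed_hanger [([186.0, 362.0], 0.97)]
scene stand [([241.0, 323.0], 0.79), ([293.0, 330.0], 0.37)]
scene bare_rail [([214.0, 308.0], 0.7)]
top hanger [([248.0, 387.0], 0.91), ([269.0, 351.0], 0.78), ([285.0, 419.0], 0.57)]
top hanger_eye [([271.0, 358.0], 0.79), ([245.0, 390.0], 0.72), ([285.0, 425.0], 0.61), ([180.0, 184.0], 0.43)]
top hanger_tab [([271.0, 358.0], 0.88), ([286.0, 433.0], 0.87), ([244.0, 399.0], 0.84)]
top closed_hanger [([246.0, 267.0], 0.85), ([184.0, 433.0], 0.21)]
top stand [([186.0, 312.0], 0.98), ([175.0, 295.0], 0.45), ([245.0, 391.0], 0.18)]
top bare_rail [([173.0, 324.0], 0.62), ([176.0, 294.0], 0.47)]
```

View pics/scene0.png

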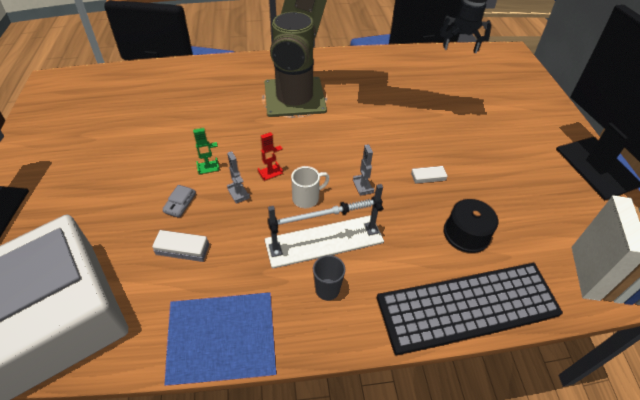

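View pics/top0.png

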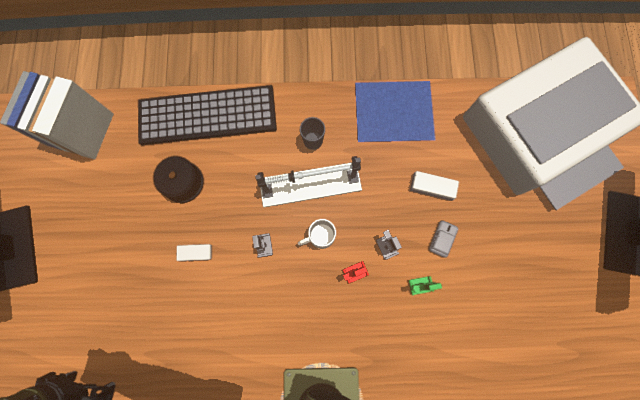

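```bash
python3 - <<'E'
import cv2
a=cv2.imread('pics/scene0.png')[110:220,170:400]; cv2.imwrite('pics/c1.png',cv2.resize(a,None,fx=3.4,fy=3.4,interpolation=2))
a=cv2.imread('pics/scene0.png')[160:340,220:420]; cv2.imwrite('pics/c2.png',cv2.resize(a,None,fx=3.3,fy=3.3,interpolation=2))
a=cv2.imread('pics/top0.png')[130:310,230:450]; cv2.imwrite('pics/c3.png',cv2.resize(a,None,fx=3.3,fy=3.3,interpolation=2))
E
```

```text
(no output)
```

View pics/c1.png

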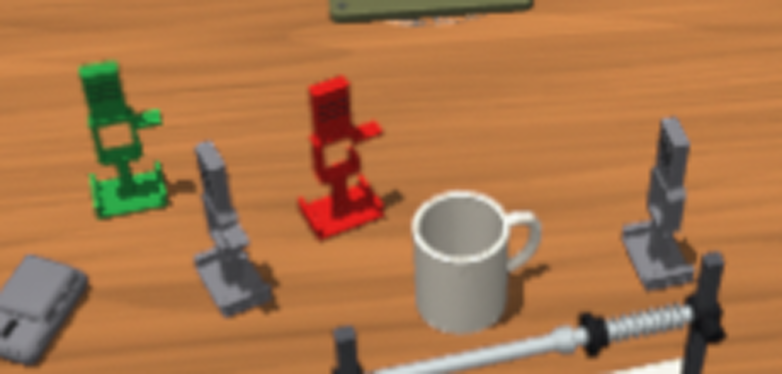

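View pics/c2.png

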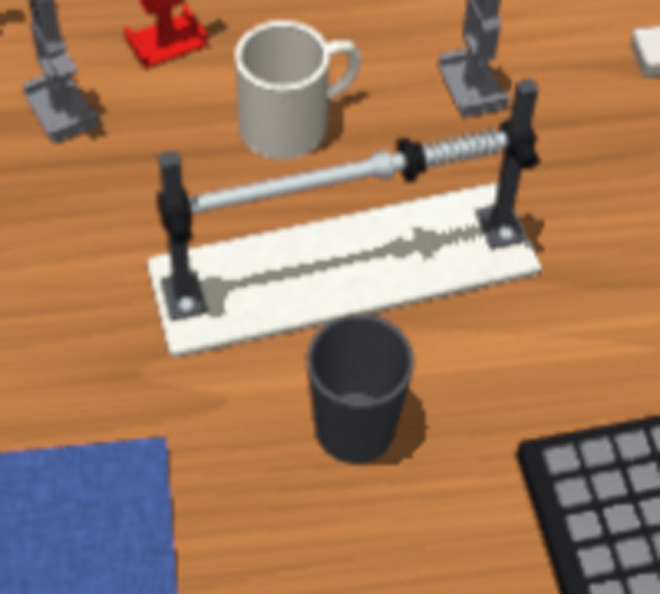

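View pics/c3.png

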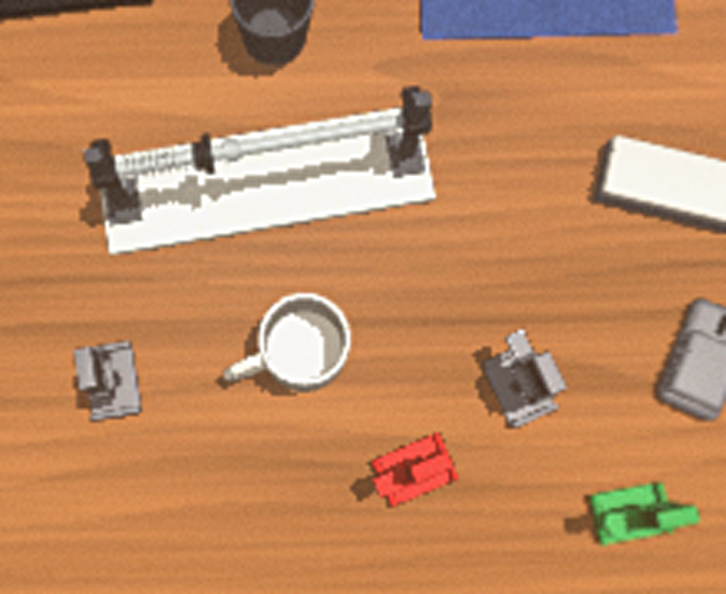

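The top picture has four hanger shapes: green (425,285), red (355,272), grey (388,245) and grey (263,245), given as (col,row). Green and red are excluded. Of the two grey ones, (388,245) shows a nose and an open front, while (263,245) shows no nose and is the closed ring. So my target is the grey one at top (388,245), which is at scene (236,180). Next I'll measure positions and take a closer look with the wrist camera.

```bash
python3 - <<'E'
from h import *
S=cam('scene');T=cam('top')
print('tab',tri(S,(164,229),T,(244,399)))
print('eye',tri(S,(168,231),T,(245,390)))
print('org',onz(S,(195,238),0),onz(T,(248,387),0))
print('closed',onz(S,(186,362),0))
print('stand',onz(S,(241,323),0),onz(T,(186,312),0))
# board corners at z=.012 top: c3/3.3+(230,130)
for n,o,f,C,pts in (('top',(130,230),3.3,T,[(108,252),(434,198),(425,105)]),('scene',(160,220),3.3,S,[(150,260),(172,353),(541,268),(500,183)])):
    for p in pts: print(n,onz(C,(o[0]+p[1]/f,o[1]+p[0]/f),.012).round(4))
W=cam('wrist'); print(W[2].round(3))
E
```

```text
tab (array([ 0.43479335, -0.2138815 ,  0.11863231]), np.float64(0.005894875947809452))
eye (array([ 0.43385838, -0.20215753,  0.10000957]), np.float64(0.011624968390638295))
org [ 0.44394765 -0.20103152  0.        ] [ 0.43289195 -0.20465344  0.        ]
closed [0.44872055 0.15851843 0.        ]
stand [ 6.27780691e-01  1.88370202e-02 -1.11022302e-16] [0.62527735 0.01160678 0.        ]
top [0.5642 0.1592 0.012 ]
top [ 0.6064 -0.1362  0.012 ]
top [ 0.694 -0.132  0.012]
scene [ 0.6124 -0.1305  0.012 ]
scene [ 0.6989 -0.1186  0.012 ]
scene [0.6547 0.1753 0.012 ]
scene [0.5676 0.1604 0.012 ]
[[ 0.254  0.922  0.292  0.059]
 [ 0.967 -0.242 -0.076  0.528]
 [ 0.001  0.302 -0.953  0.375]
 [ 0.     0.     0.     1.   ]]
```

View pics/wrist0.png

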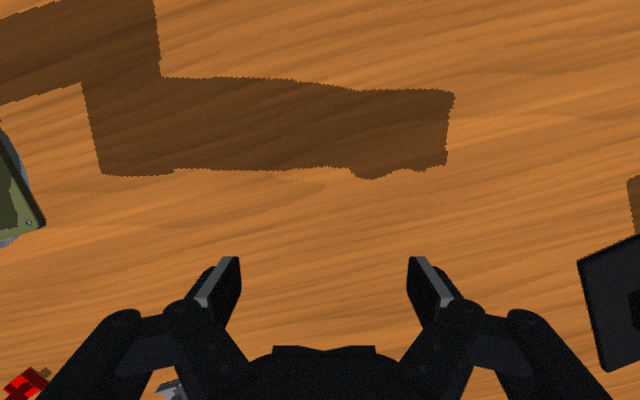

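Request:
{"fn": "send_rows", "kwargs": {
  "motion": [
    [[1.9,-4.4,0,0,0,0.044,-1],[1.9,-4.4,0,0,0,0.044,-1],[1.9,-4.4,0,0,0,0.044,-1],[1.9,-4.4,0,0,0,0.044,-1],[1.9,-4.4,0,0,0,0.044,-1],[1.9,-4.4,0,0,0,0.044,-1],[1.9,-4.4,0,0,0,0.044,-1],[1.9,-4.4,0,0,0,0.044,-1]]
  ],
  "squeeze": 50
}}

```text
clock: 1.75
ee_pos: [0.2858, 0.1544, 0.3042]
orientation: [17.9, 89.9, 23.5]
wrist_force: [-0.1, -0.2, -0.3]
grip_width: 0.0855
```

Request:
{"fn": "send_rows", "kwargs": {
  "motion": [
    [[1.9,-4.4,0,0,0,0.044,-1],[1.9,-4.4,0,0,0,0.044,-1],[1.9,-4.4,0,0,0,0.044,-1],[1.9,-4.4,0,0,0,0.044,-1],[1.9,-4.4,0,0,0,0.044,-1],[1.9,-4.4,0,0,0,0.044,-1],[1.9,-4.4,0,0,0,0.044,-1],[1.9,-4.4,0,0,0,0.044,-1]]
  ]
}}

```text
clock: 2.75
ee_pos: [0.4378, -0.1979, 0.304]
orientation: [-25.5, 90.0, 0.1]
wrist_force: [0.5, 1.3, 0.9]
grip_width: 0.0857
```

Request:
{"fn": "send_rows", "kwargs": {
  "motion": [
    [[0,0,0,0,0,0,-1],[0,0,0,0,0,0,-1]]
  ]
}}

```text
clock: 3.0
ee_pos: [0.4369, -0.196, 0.3036]
orientation: [114.8, 89.9, 140.4]
wrist_force: [0.4, 0.0, 0.7]
grip_width: 0.0853
```

```bash
python3 - <<'E'
from h import *
s=get_state(); print(s['clock'],s['q'].round(1),s['ee_pos'],s['orientation'])
W=cam('wrist'); save('w1.png',camera('wrist'))
for t in ['hanger','hanger_eye','hanger_tab','hanger_gap']:
    m=mark_of('wrist',t); print(t,[(np.round(x['position']).tolist(),round(x['score'],2)) for x in m])
    h={'hanger':0,'hanger_eye':.088,'hanger_tab':.132,'hanger_gap':.0765}[t]
    for x in m: print(onz(W,x['position'],h).round(4))
E
```

```text
3.0 [-24.2  10.4 -13.9  65.8   0.  -49.8] [ 0.43688067 -0.19597693  0.30363879] [114.84580095  89.9224363  140.42836507]
hanger [([172.0, 319.0], 0.95), ([154.0, 410.0], 0.8), ([54.0, 294.0], 0.7), ([207.0, 317.0], 0.22)]
[ 0.4366 -0.2017  0.    ]
[ 0.3641 -0.1047  0.    ]
[ 0.3214 -0.2882  0.    ]
[ 0.4815 -0.1833  0.    ]
hanger_eye [([32.0, 279.0], 0.97), ([189.0, 320.0], 0.94), ([171.0, 438.0], 0.73)]
[ 0.3217 -0.2938  0.088 ]
[ 0.4365 -0.1992  0.088 ]
[ 0.3676 -0.0998  0.088 ]
hanger_tab [([18.0, 275.0], 0.82), ([201.0, 318.0], 0.73), ([175.0, 451.0], 0.58)]
[ 0.322  -0.2905  0.132 ]
[ 0.4365 -0.2006  0.132 ]
[ 0.3658 -0.1069  0.132 ]
hanger_gap [([200.0, 320.0], 0.86), ([39.0, 300.0], 0.86), ([164.0, 447.0], 0.83)]
[ 0.4508 -0.1932  0.0765]
[ 0.3176 -0.2766  0.0765]
[ 0.3574 -0.0896  0.0765]
```

View pics/w1.png

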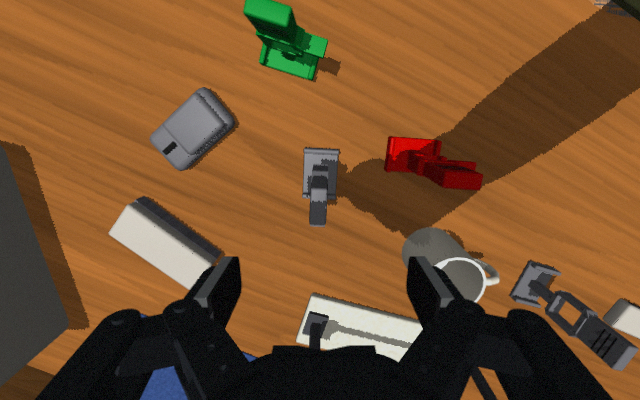

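The wrist view shows the grey hanger at (319,185). Its nose points down the image, towards +x, and it is nearly aligned with the tool. I'll overlay a model wireframe on an enlarged crop to refine the pose and confirm which hanger it is.

```bash
cat >> h.py <<'E'
def box(x0,x1,y0,y1,z0,z1):
    return np.array([[x,y,z] for x in (x0,x1) for y in (y0,y1) for z in (z0,z1)],float)/1000
BX=[box(-32,32,-22,22,0,18),box(-16,16,-7,7,101,152),box(13,41,-8,8,84,90),box(-19,-13,-8,8,56,94)]
E_=[(0,1),(2,3),(4,5),(6,7),(0,2),(1,3),(4,6),(5,7),(0,4),(1,5),(2,6),(3,7)]
def overlay(im,C,pos,yaw,crop,f,boxes=BX):
    r0,r1,c0,c1=crop; o=cv2.resize(im[r0:r1,c0:c1],None,fx=f,fy=f,interpolation=2)
    Rz=R.from_euler('z',yaw,degrees=True).as_matrix()
    cols=[(255,0,0),(0,255,0),(255,255,0),(0,255,255)]
    for b,cl in zip(boxes,cols):
        p=proj(C,b@Rz.T+np.array(pos)); p=((p-[r0,c0]+.5)*f).round().astype(int)
        for i,j in E_: cv2.line(o,tuple(map(int,p[i][::-1])),tuple(map(int,p[j][::-1])),cl,1)
    return o
E
python3 - <<'E'
from h import *
W=cam('wrist'); im=cv2.cvtColor(cv2.imread('pics/w1.png'),cv2.COLOR_BGR2RGB)
a=overlay(im,W,(.4366,-.2005,0),25,(130,240,270,370),5)
b=cv2.resize(im[130:240,270:370],None,fx=5,fy=5,interpolation=2)
save('o1.png',np.hstack([a,b])[:, :800]); save('o1b.png',b)
save('o1.png',cv2.resize(np.hstack([a,b]),(800,440)))
E
```

```text
(no output)
```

View pics/o1.png

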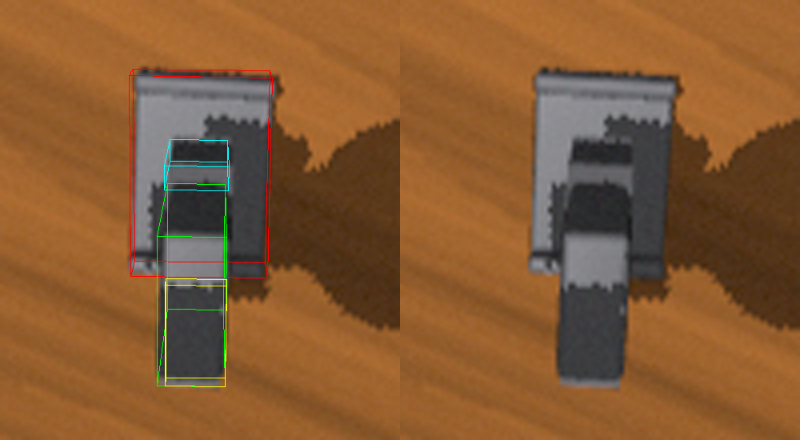

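The overlay matches the grey hanger with nose and open C at (0.4366, -0.2005), yaw about 24°. I'll grasp it there.

Request:
{"fn": "send_rows", "kwargs": {
  "motion": [
    [[0,-0.45,-1.5,0,0,-0.026,-1],[0,0,-2.0,0,0,0,-1],[0,0,-2.0,0,0,0,-1],[0,0,-2.0,0,0,0,-1],[0,0,-2.0,0,0,0,-1],[0,0,-1.5,0,0,0,-1],[0,0,-0.75,0,0,0,-0.5],[0,0,0,0,0,0,0]]
  ],
  "squeeze": 50
}}

```text
clock: 4.25
ee_pos: [0.4368, -0.2005, 0.1857]
orientation: [133.2, 89.9, 157.4]
wrist_force: [0.3, -0.2, 0.0]
grip_width: 0.0512
```

Request:
{"fn": "send_rows", "kwargs": {
  "motion": [
    [[0,0,0,0,0,0,0.3],[0,0,0,0,0,0,0.6],[0,0,0,0,0,0,1],[0,0,0,0,0,0,1],[0,0,0,0,0,0,1]]
  ],
  "squeeze": 50
}}

```text
clock: 4.88
ee_pos: [0.4377, -0.201, 0.1871]
orientation: [-57.5, 89.9, -33.4]
wrist_force: [-1.5, -0.8, 6.4]
grip_width: 0.0134
```

```bash
python3 - <<'E'
from h import *
s=get_state(); print(s['clock'],s['q'].round(1),s['ee_pos'],s['orientation'],s['wrist_force'],s['grip_width'])
W=cam('wrist'); save('w2.png',camera('wrist'))
E
```

```text
4.875 [-24.7  15.5 -25.8  48.6  -0.  -48.8] [ 0.43773282 -0.20102396  0.18705555] [-57.5284516   89.91698043 -33.40154032] [-1.46112382 -0.7554999   6.43122757] 0.013389762812351092
```

View pics/w2.png

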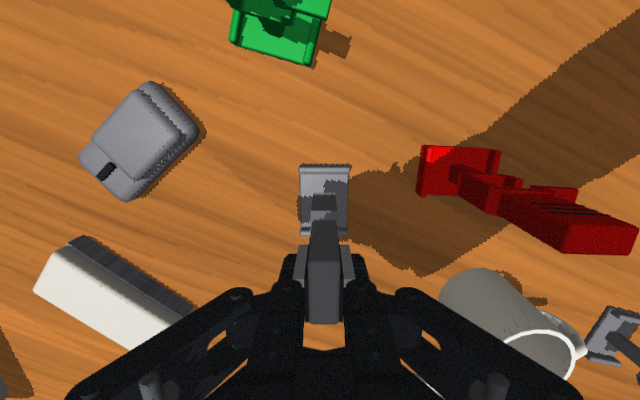

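Gripped (opening 13.4 mm for the 14 mm tab). Next I'll locate the stand and rail from the first pictures, which costs no robot time.

```bash
python3 - <<'E'
import cv2,numpy as np
for n,(r0,r1,c0,c1) in {'scene0':(180,270,255,395),'top0':(150,210,250,370)}.items():
    f=5.7 if n=='scene0' else 6.6
    a=cv2.imread(f'pics/{n}.png')[r0:r1,c0:c1]; a=cv2.resize(a,None,fx=f,fy=f,interpolation=2)
    for c in range(c0,c1,10):
        x=int((c-c0+.5)*f); cv2.line(a,(x,0),(x,6 if c%20 else 14),(0,0,255),1)
        if c%20==0: cv2.putText(a,str(c),(x,24),0,.35,(0,0,255))
    for r in range(r0,r1,10):
        y=int((r-r0+.5)*f); cv2.line(a,(0,y),(10,y),(0,0,255),1); cv2.putText(a,str(r),(12,y+4),0,.35,(0,0,255))
    cv2.imwrite(f'pics/g_{n}.png',a)
E
```

```text
(no output)
```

View pics/g_scene0.png

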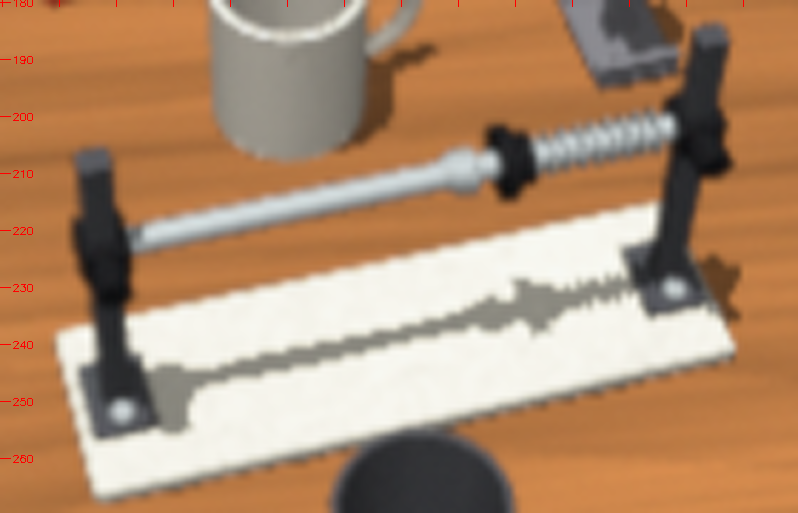

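View pics/g_top0.png

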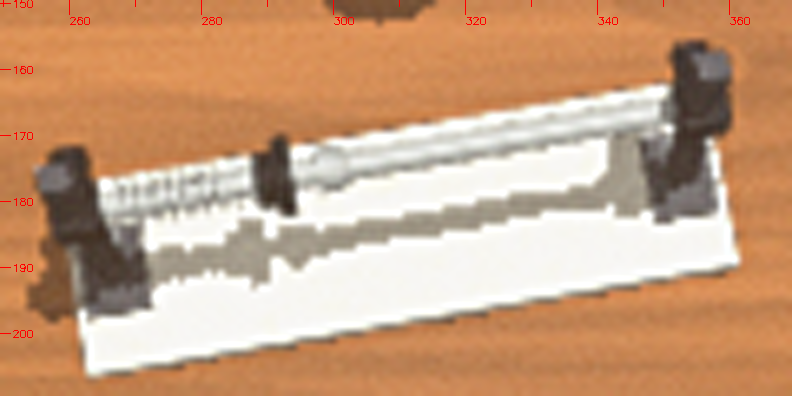

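```bash
cat > fit.py <<'E'
from h import *
from scipy.optimize import least_squares
S=cam('scene');T=cam('top')
s=lambda x,y:(180+y/5.7-.5,255+x/5.7-.5)
t=lambda x,y:(150+y/6.6-.5,250+x/6.6-.5)
P=[(S,s(57,333),(-45,-150,12)),(S,s(98,498),(45,-150,12)),(S,s(735,348),(45,150,12)),
(T,t(88,376),(-45,150,12)),(T,t(738,264),(-45,-150,12)),
(S,s(93,162),(0,-130,185)),(S,s(710,38),(0,130,185)),(T,t(55,178),(0,130,185)),(T,t(710,65),(0,-130,185)),
(S,s(467,169),(0,26,None)),(T,t(333,166),(0,26,None))]
L=[(S,s(150,236),s(430,174)),(T,t(660,105),t(360,158))]
def res(v,full=False):
    M=R.from_euler('z',v[2]).as_matrix(); o=np.array([v[0],v[1],0]); r=[]
    w=lambda p:M@(np.array([q if q is not None else v[3]*1000 for q in p])/1000)+o
    for C,px,p in P: r+=list(proj(C,w(p))[0]-px)
    for C,a,b in L:
        q=proj(C,np.array([w((0,-119,None)),w((0,16,None))])); d=(q[1]-q[0])/np.linalg.norm(q[1]-q[0])
        for e in (a,b): g=np.array(e)-q[0]; r.append(d[0]*g[1]-d[1]*g[0])
    return np.array(r)
f=least_squares(res,[.628,.016,.14,.139],loss='soft_l1')
if __name__=='__main__':
    print(f.x[:2],np.degrees(f.x[2]),f.x[3]); r=f.fun; r=res(f.x); print(r[:22].reshape(-1,2).round(1)); print(r[22:].round(1))
    M=R.from_euler('z',f.x[2]).as_matrix()
    for p in [(0,-45),(0,38)]: print(M@np.array([p[0]/1e3,p[1]/1e3,f.x[3]])+[*f.x[:2],0])
E
python3 fit.py
```

```text
[0.63112493 0.019676  ] 8.717233891324826 0.13053212855971733
[[ 0.1 -1. ]
 [ 0.  -0.8]
 [ 0.1  0.1]
 [ 0.  -0.8]
 [-0.5 -0.1]
 [ 0.  -0.3]
 [-0.6 -0. ]
 [-0.2 -0.7]
 [-0.5 -0.2]
 [-0.2 -0.7]
 [ 0.  -1.6]]
[-0.2  0.2 -0.3 -0.2]
[ 0.63794505 -0.02480418  0.13053213]
[0.62536572 0.05723703 0.13053213]
```

The stand fit puts it at (0.631, 0.020), yaw 8.7°, rail centre about z = 0.1305. That is inside the 114–164 mm range, with residuals under 1 px except the collar in the top view (1.6 px). Next I lift and carry the hanger to just before and above the bare rail.

Request:
{"fn": "send_rows", "kwargs": {
  "motion": [
    [[0,0,1.0,0,0,0,1],[0,0,2.5,0,0,0,1],[0,0,3.5,0,0,0,1],[0.5,0.5,3.0,0,0,0,1],[1.5,1.5,1.0,0,0,-0.03,1],[2.1,2.1,0,0,0,-0.03,1],[2.1,2.1,0,0,0,-0.03,1],[2.1,2.1,0,0,0,-0.03,1]]
  ]
}}

```text
clock: 5.92
ee_pos: [0.5206, -0.1169, 0.2964]
orientation: [139.0, 90.0, 156.2]
wrist_force: [-0.0, -0.6, -0.9]
grip_width: 0.0135
```

Request:
{"fn": "send_rows", "kwargs": {
  "motion": [
    [[2.1,2.1,0,0,0,-0.03,1],[2.1,2.1,0,0,0,-0.03,1],[2.1,2.1,0,0,0,-0.03,1],[1.5,1.5,0,0,0,-0.03,1],[0.6,0.6,0,0,0,-0.03,1],[0,0,-1.0,0,0,0,1],[0,0,-1.0,0,0,0,1],[0,0,0,0,0,0,1]]
  ]
}}

```text
clock: 6.92
ee_pos: [0.6034, -0.034, 0.275]
orientation: [164.1, 89.9, 172.7]
wrist_force: [-0.7, -0.2, -2.0]
grip_width: 0.0136
```

```bash
cat > look.py <<'E'
from h import *
import sys
n=sys.argv[1]
s=get_state(); print(s['clock'],s['q'].round(1),s['ee_pos'].round(4),'F',s['wrist_force'].round(1),s['wrist_torque'].round(2),s['grip_width'])
A=R.from_euler('xyz',s['orientation'],degrees=True).as_matrix(); y=A[:,1]; print('yaw',np.degrees(np.arctan2(y[1],y[0]))-90,'tool x',A[:,0].round(4))
p=np.array([.63112,.01968]); c,sn=np.cos(np.radians(8.72)),np.sin(np.radians(8.72)); d=s['ee_pos'][:2]-p
print('TCP in stand', (np.array([c*d[0]+sn*d[1],-sn*d[0]+c*d[1]])*1000).round(1))
for k in sys.argv[2:]:
    im=camera(k); save(f'{k}_{n}.png',im)
    if k=='scene': a=im[130:270,230:410]; save(f'{k}_{n}c.png',cv2.resize(a,None,fx=4.2,fy=4.2,interpolation=2))
    if k=='top': a=im[130:230,250:390]; save(f'{k}_{n}c.png',cv2.resize(a,None,fx=5.5,fy=5.5,interpolation=2))
E
python3 look.py 3 scene top wrist
```

```text
6.925 [ -3.2  23.5   0.6  67.2   0.  -11.9] [ 0.6034 -0.034   0.275 ] F [-0.7 -0.2 -2. ] [ 0.01 -0.01 -0.07] 0.013584714767902021
yaw 8.6498632805894 tool x [-2.4e-03  3.0e-04 -1.0e+00]
TCP in stand [-35.5 -48.8]
```

View pics/scene_3c.png

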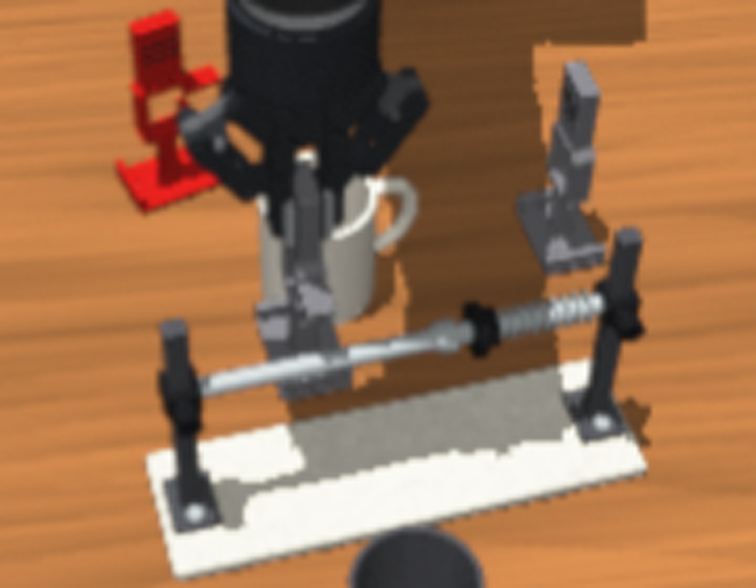

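View pics/wrist_3.png

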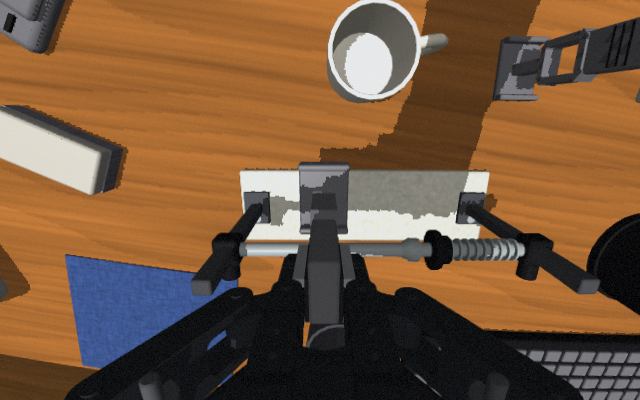

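View pics/top_3c.png

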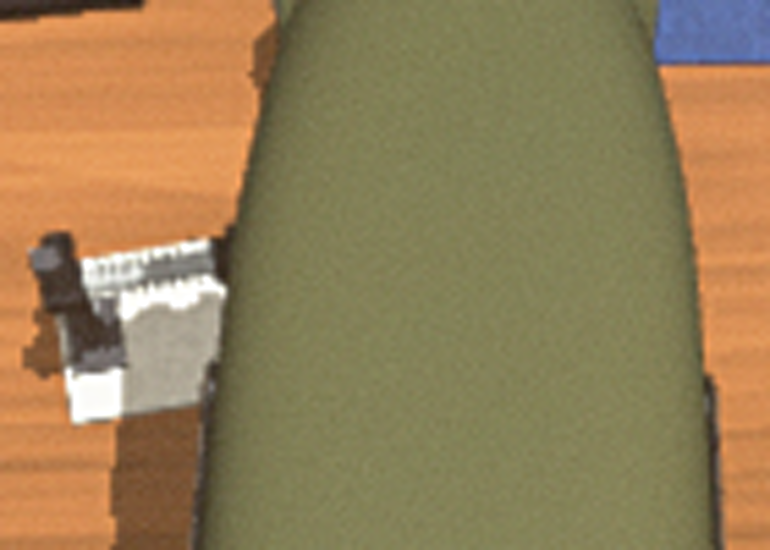

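The wrist view shows the rail level at row 249, parallel to the tool, with the collar at (413,249) and the buffer at (438,250). The hanger is held straight. I'll check the stand fit against this picture.

```bash
python3 - <<'E'
from h import *
W=cam('wrist'); 
def w(p,v=(.63112,.01968,8.72)):
    return R.from_euler('z',v[2],degrees=True).as_matrix()@(np.array(p)/1e3)+[v[0],v[1],0]
for n,p in {'corner-+':(-45,150,12),'corner--':(-45,-150,12),'posttop+':(0,130,185),'posttop-':(0,-130,185),'rail-119':(0,-119,130.5),'collar':(0,26,130.5),'bufface':(0,40,130.5)}.items():
    print(n,proj(W,w(p)).round(1))
im=cv2.cvtColor(cv2.imread('pics/wrist_3.png'),cv2.COLOR_BGR2RGB)
a=cv2.resize(im[160:300,190:350],None,fx=4,fy=4,interpolation=2); b=cv2.resize(im[160:300,350:610],None,fx=3,fy=3,interpolation=2)
save('w3a.png',a);save('w3b.png',b)
E
```

```text
corner-+ [[171.8 489.3]]
corner-- [[171.8 237.4]]
posttop+ [[287.8 586.6]]
posttop- [[290.4 199.7]]
rail-119 [[252.4 239. ]]
collar [[252.2 412. ]]
bufface [[252.1 428.6]]
```

View pics/w3a.png

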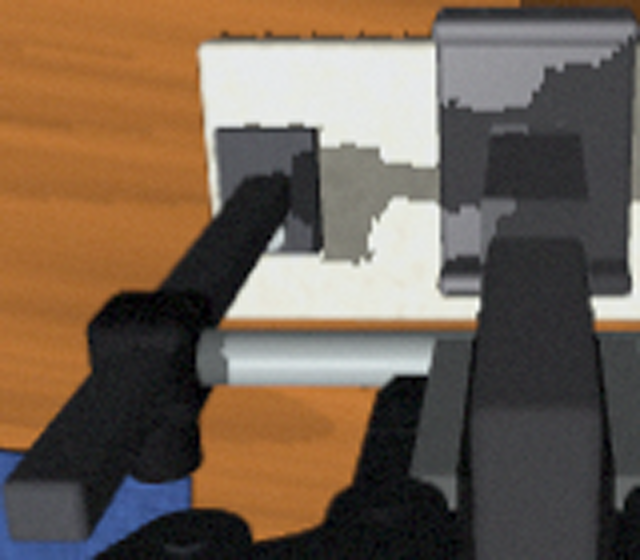

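View pics/w3b.png

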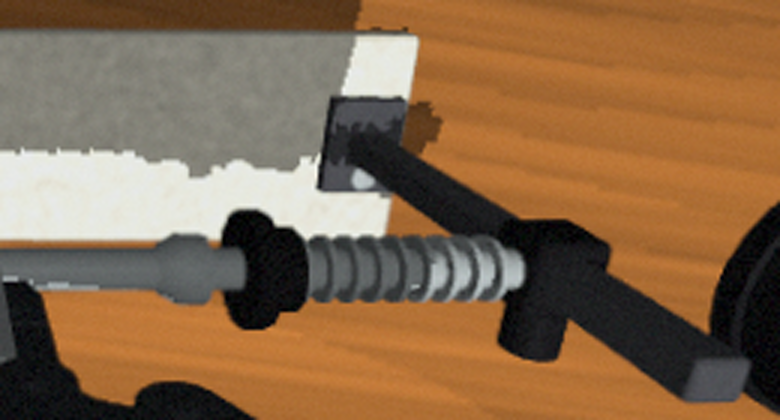

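```bash
python3 - <<'E'
from h import *
from scipy.optimize import least_squares
W=cam('wrist'); K,d,T=W
a=lambda x,y:(160+y/4-.5,190+x/4-.5)
b=lambda x,y:(160+y/3-.5,350+x/3-.5)
P=[(a(200,42),(-45,-150,12)),(b(418,35),(-45,150,12)),(a(45,510),(0,-130,185)),(b(716,380),(0,130,185)),(b(187,269),(0,26,None)),(a(300,358),(0,-95,None)),(a(197,358),(0,-119,None))]
Wt=np.array([[1,1],[1,1],[1,1],[1,1],[1,1],[1,0],[1,.5]])
def res(v):
    w=np.array([R.from_euler('z',v[2]).as_matrix()@(np.array([q if q is not None else v[3]*1e3 for q in p])/1e3)+[v[0],v[1],0] for _,p in P])
    return ((proj(W,w)-np.array([q for q,_ in P]))*Wt).ravel()
for z in (None,.1305):
    g=(lambda v:res(v)) if z is None else (lambda v:res([*v[:3],z]))
    f=least_squares(g,[.63,.02,.15,.13],loss='soft_l1'); v=f.x
    print(v[:2].round(4),np.degrees(v[2]).round(2),v[3].round(4)); print(f.fun.reshape(-1,2).round(1).tolist())
s=get_state(); im=cv2.cvtColor(cv2.imread('pics/wrist_3.png'),cv2.COLOR_BGR2RGB)
o=np.array(s['ee_pos'])-[0,0,.1871]
save('o3.png',overlay(im,W,o,8.65,(150,360,260,390),3.0))
E
```

```text
[0.6293 0.0201] 8.46 0.1283
[[-0.2, -1.5], [-0.2, 1.4], [0.4, -0.5], [0.2, -0.1], [0.1, 0.5], [-0.0, 0.0], [-0.2, 0.8]]
[0.6289 0.02  ] 8.38 0.13
[[-0.7, -1.6], [-0.4, 1.4], [-0.4, -0.7], [-0.1, -0.1], [0.9, 1.2], [0.6, 0.0], [0.4, 0.3]]
```

View pics/o3.png

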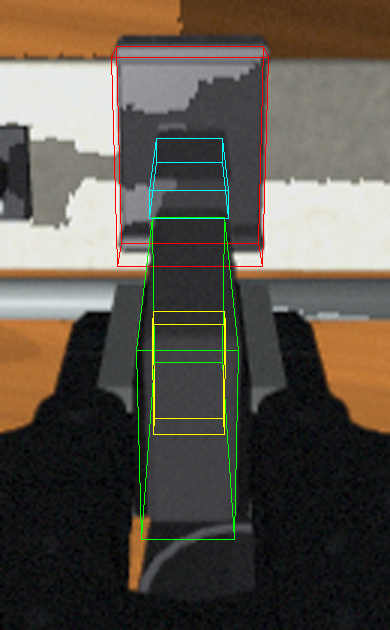

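Fitting the stand from the wrist picture alone gives x = 0.629, y = 0.020, yaw 8.4°, rail z about 0.128–0.130. In that same frame the hanger sits about 3 mm behind the TCP in x. I'll move 6 mm forward and come down.

Request:
{"fn": "send_rows", "kwargs": {
  "motion": [
    [[0.3,0.05,-0.3,0,0,0,1],[0.3,0.05,-0.4,0,0,0,1],[0,0,-0.5,0,0,0,1],[0,0,-0.5,0,0,0,1],[0,0,-0.4,0,0,0,1],[0,0,-0.3,0,0,0,1],[0,0,-0.2,0,0,0,1],[0,0,0,0,0,0,1]]
  ]
}}

```text
clock: 8.07
ee_pos: [0.6103, -0.0327, 0.2503]
orientation: [164.2, 90.0, 172.9]
wrist_force: [1.1, 0.7, -1.7]
grip_width: 0.0135
```

```bash
python3 look.py 4 scene wrist; python3 - <<'E'
import cv2
a=cv2.imread('pics/wrist_4.png')[160:330,240:410]; cv2.imwrite('pics/w4c.png',cv2.resize(a,None,fx=3.5,fy=3.5,interpolation=2))
E
```

```text
8.075 [ -3.1  24.8  -1.1  64.1   0.  -11.7] [ 0.6103 -0.0327  0.2503] F [ 1.1  0.7 -1.7] [-0.01 -0.07  0.02] 0.01347561119498201
yaw 8.66113574666781 tool x [-2.e-04  0.e+00 -1.e+00]
TCP in stand [-28.6 -48.6]
```

View pics/scene_4c.png

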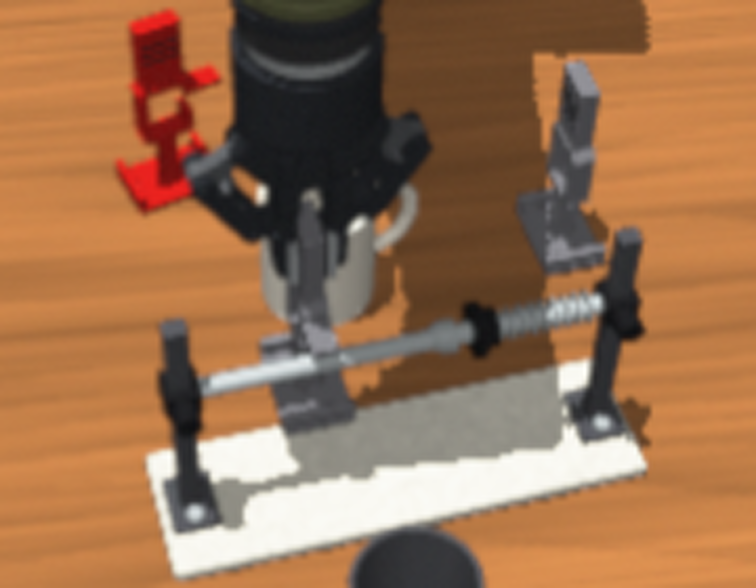

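View pics/w4c.png

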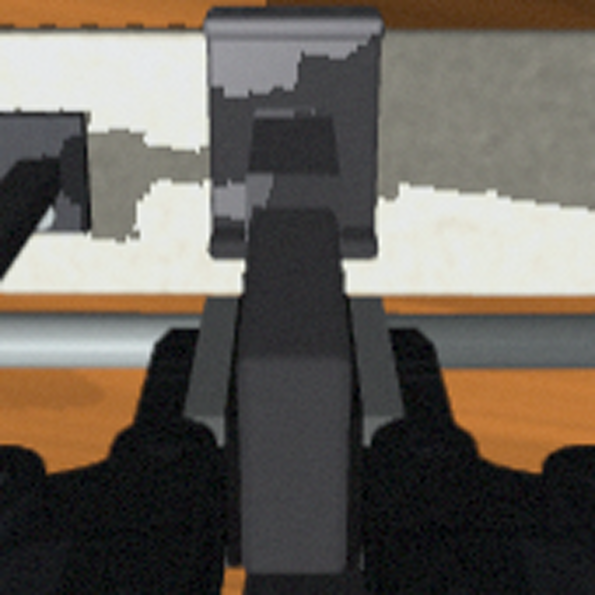

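Request:
{"fn": "send_rows", "kwargs": {
  "motion": [
    [[0,0,-0.15,0,0,0,1],[0,0,-0.15,0,0,0,1],[0,0,-0.15,0,0,0,1],[0,0,-0.15,0,0,0,1]]
  ]
}}

```text
clock: 8.68
ee_pos: [0.6103, -0.0327, 0.2443]
orientation: [-178.5, 90.0, -169.8]
wrist_force: [-0.8, 0.8, -0.4]
grip_width: 0.0134
```

Request:
{"fn": "send_rows", "kwargs": {
  "motion": [
    [[0,0,-0.15,0,0,0,1]]
  ]
}}

```text
clock: 8.8
ee_pos: [0.6103, -0.0327, 0.2428]
orientation: [-177.9, 90.0, -169.2]
wrist_force: [-0.5, -0.8, -0.1]
grip_width: 0.0135
```

Request:
{"fn": "send_rows", "kwargs": {
  "motion": [
    [[0,0,-0.15,0,0,0,1]]
  ]
}}

```text
clock: 8.93
ee_pos: [0.6104, -0.0327, 0.2413]
orientation: [121.1, 90.0, 129.8]
wrist_force: [0.2, -0.4, -0.4]
grip_width: 0.0134
```

Request:
{"fn": "send_rows", "kwargs": {
  "motion": [
    [[0,0,-0.13,0,0,0,1]]
  ]
}}

```text
clock: 9.05
ee_pos: [0.6103, -0.0327, 0.24]
orientation: [62.9, 90.0, 71.6]
wrist_force: [0.0, 0.8, -0.1]
grip_width: 0.0135
```

Request:
{"fn": "send_rows", "kwargs": {
  "motion": [
    [[0,0,-0.13,0,0,0,1]]
  ]
}}

```text
clock: 9.18
ee_pos: [0.6103, -0.0327, 0.2387]
orientation: [-77.0, 90.0, -68.3]
wrist_force: [0.5, 0.3, -1.1]
grip_width: 0.0131
```

Request:
{"fn": "send_rows", "kwargs": {
  "motion": [
    [[0,0,-0.13,0,0,0,1]]
  ]
}}

```text
clock: 9.3
ee_pos: [0.6103, -0.0327, 0.2374]
orientation: [-68.3, 90.0, -59.6]
wrist_force: [0.7, -0.1, -1.7]
grip_width: 0.0138
```

Request:
{"fn": "send_rows", "kwargs": {
  "motion": [
    [[0,0,-0.13,0,0,0,1]]
  ]
}}

```text
clock: 9.43
ee_pos: [0.6103, -0.0327, 0.2361]
orientation: [-95.1, 90.0, -86.4]
wrist_force: [-0.2, 0.3, -1.8]
grip_width: 0.0134
```

Request:
{"fn": "send_rows", "kwargs": {
  "motion": [
    [[0,0,-0.13,0,0,0,1]]
  ]
}}

```text
clock: 9.55
ee_pos: [0.6103, -0.0328, 0.2359]
orientation: [-16.6, 90.0, -7.9]
wrist_force: [-4.2, -0.7, 8.6]
grip_width: 0.0135
```

```bash
python3 look.py 5 scene wrist; python3 - <<'E'
import cv2
a=cv2.imread('pics/scene_5.png')[190:240,270:340]; cv2.imwrite('pics/s5c.png',cv2.resize(a,None,fx=10,fy=10,interpolation=2))
a=cv2.imread('pics/wrist_5.png')[160:330,240:410]; cv2.imwrite('pics/w5c.png',cv2.resize(a,None,fx=3.5,fy=3.5,interpolation=2))
E
```

```text
9.55 [ -3.1  25.2  -2.7  62.1  -0.  -11.7] [ 0.6103 -0.0328  0.2359] F [-4.2 -0.7  8.6] [0.02 0.61 0.08] 0.013529580261644678
yaw 8.663357183661589 tool x [ 6.e-04 -1.e-04 -1.e+00]
TCP in stand [-28.5 -48.7]
```

View pics/s5c.png

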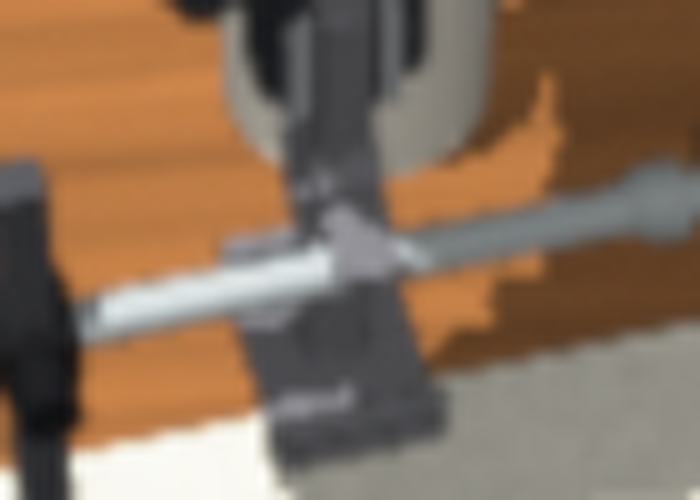

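Contact: the vertical force rose to 8.6 N at TCP z = 0.236, and the scene crop shows the nose lying over the rail. So the rail centre is at about z = 0.127. I'll back off 1.5 mm to centre the gap, then go sideways.

Request:
{"fn": "send_rows", "kwargs": {
  "motion": [
    [[0,0,0.15,0,0,0,1],[0,0,0.1,0,0,0,1],[0,0,0,0,0,0,1]]
  ]
}}

```text
clock: 10.02
ee_pos: [0.6103, -0.0327, 0.2371]
orientation: [172.0, 90.0, -179.4]
wrist_force: [-0.7, 0.6, -1.2]
grip_width: 0.0133
```

Request:
{"fn": "send_rows", "kwargs": {
  "motion": [
    [[0.2,0.03,0,0,0,0,1],[0.2,0.03,0,0,0,0,1],[0.2,0.03,0,0,0,0,1],[0.2,0.03,0,0,0,0,1],[0.2,0.03,0,0,0,0,1]]
  ]
}}

```text
clock: 10.65
ee_pos: [0.6205, -0.0312, 0.2374]
orientation: [-87.5, 90.0, -78.9]
wrist_force: [0.3, -0.2, -1.3]
grip_width: 0.0135
```

Request:
{"fn": "send_rows", "kwargs": {
  "motion": [
    [[0.2,0.03,0,0,0,0,1],[0.2,0.03,0,0,0,0,1]]
  ]
}}

```text
clock: 10.9
ee_pos: [0.6245, -0.0306, 0.2374]
orientation: [-131.6, 90.0, -122.9]
wrist_force: [0.1, -0.7, -1.9]
grip_width: 0.0135
```

Request:
{"fn": "send_rows", "kwargs": {
  "motion": [
    [[0.2,0.03,0,0,0,0,1],[0.2,0.03,0,0,0,0,1]]
  ]
}}

```text
clock: 11.15
ee_pos: [0.6285, -0.03, 0.2374]
orientation: [-113.7, 90.0, -105.0]
wrist_force: [-0.3, 0.1, -1.2]
grip_width: 0.0136
```

Request:
{"fn": "send_rows", "kwargs": {
  "motion": [
    [[0.2,0.03,0,0,0,0,1],[0.2,0.03,0,0,0,0,1],[0.2,0.03,0,0,0,0,1]]
  ]
}}

```text
clock: 11.52
ee_pos: [0.6344, -0.0291, 0.2374]
orientation: [176.1, 90.0, -175.2]
wrist_force: [0.5, -0.3, -1.7]
grip_width: 0.0132
```

Request:
{"fn": "send_rows", "kwargs": {
  "motion": [
    [[0.2,0.03,0,0,0,0,1],[0.2,0.03,0,0,0,0,1],[0.1,0.015,0,0,0,0,1],[0,0,0,0,0,0,1]]
  ]
}}

```text
clock: 12.02
ee_pos: [0.6394, -0.0284, 0.2374]
orientation: [-174.1, 90.0, -165.4]
wrist_force: [-0.6, -1.1, -0.5]
grip_width: 0.0134
```

```bash
python3 look.py 6 scene wrist; python3 - <<'E'
import cv2
a=cv2.imread('pics/scene_6.png')[190:240,270:340]; cv2.imwrite('pics/s6c.png',cv2.resize(a,None,fx=10,fy=10,interpolation=2))
a=cv2.imread('pics/wrist_6.png')[130:330,240:460]; cv2.imwrite('pics/w6c.png',cv2.resize(a,None,fx=3,fy=3,interpolation=2))
E
```

```text
12.025 [ -2.5  28.    2.2  64.3  -0.  -11.2] [ 0.6394 -0.0284  0.2374] F [-0.6 -1.1 -0.5] [-0.02 -0.05 -0.07] 0.013384126267683207
yaw 8.663579758736432 tool x [-1.e-04 -0.e+00 -1.e+00]
TCP in stand [  0.9 -48.7]
```

View pics/s6c.png

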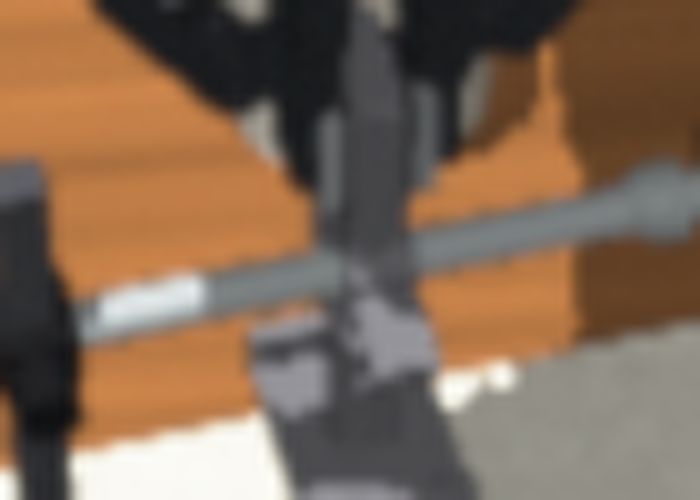

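View pics/w6c.png

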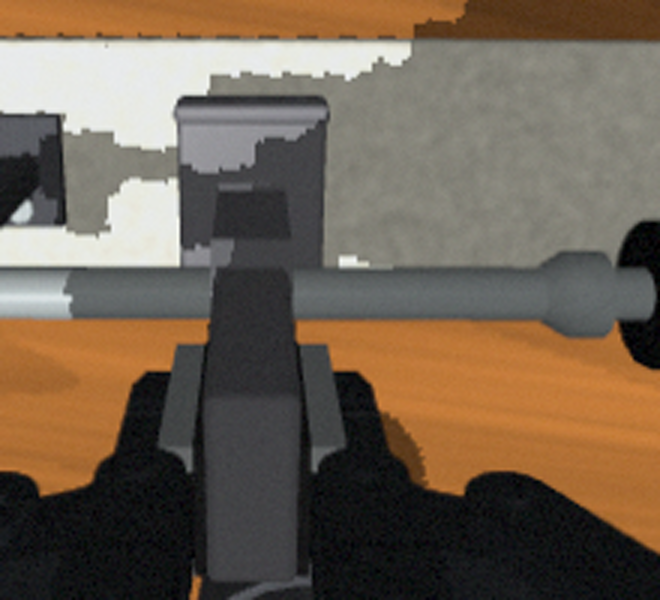

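```bash
cat > ov.py <<'E'
from h import *
import sys
n,dx,pit,dz=sys.argv[1],*map(float,sys.argv[2:5])
W=cam('wrist'); s=get_state(); im=cv2.cvtColor(cv2.imread(f'pics/wrist_{n}.png'),cv2.COLOR_BGR2RGB)
M=R.from_euler('z',8.66,degrees=True).as_matrix()@R.from_euler('y',pit,degrees=True).as_matrix()
tcp=np.array(s['ee_pos']); r0,r1,c0,c1=130,340,250,420; f=2.8
big=cv2.resize(im[r0:r1,c0:c1],None,fx=f,fy=f,interpolation=2); raw=big.copy()
bx=BX+[box(-19,19,-8,8,94,101)]
for b,cl in zip(bx,[(255,0,0),(0,255,0),(255,255,0),(0,255,255),(255,0,255)]):
    q=(b-[0,0,.132])@M.T+ tcp+M@[dx/1e3,0,-.0551+dz/1e3]
    p=((proj(W,q)-[r0,c0]+.5)*f).round().astype(int)
    for i,j in E_: cv2.line(big,tuple(map(int,p[i][::-1])),tuple(map(int,p[j][::-1])),cl,1)
save(f'ov_{n}.png',cv2.resize(np.hstack([big,raw]),(800,int(800*big.shape[0]/big.shape[1]/2))))
E
python3 ov.py 6 -2.5 0.7 0
python3 - <<'E'
from h import *
W=cam('wrist'); s=get_state()
for z in (.127,.1285):
  p=onz(W,(227.2,360),z)-s['ee_pos']; print(z,(R.from_euler('z',-8.66,degrees=True).as_matrix()@p*1000).round(2))
E
```

```text
0.127 [  -2.77   25.48 -110.38]
0.1285 [  -3.38   25.27 -108.88]
```

View pics/ov_6.png

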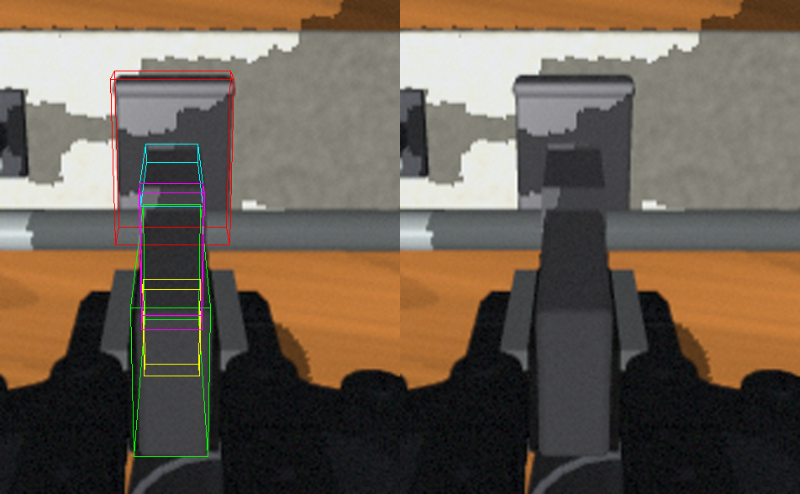

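```bash
python3 - <<'E'
from h import *
W=cam('wrist'); s=get_state(); M=R.from_euler('z',-8.66,degrees=True).as_matrix()
for c in (430.0,431.5,432.3): print(c,(M@(onz(W,(227.2,c),.127)-s['ee_pos'])*1000).round(2))
for c in (311,313,346,348): print(c,(M@(onz(W,(200,c),s['ee_pos'][2]-.095)-s['ee_pos'])*1000).round(2))
im=cv2.imread('pics/wrist_6.png'); cv2.imwrite('pics/w6d.png',cv2.resize(im[200:260,390:500],None,fx=7,fy=7,interpolation=2))
E
```

```text
430.0 [  -2.7    73.24 -110.38]
431.5 [  -2.7    74.27 -110.38]
432.3 [  -2.7    74.82 -110.38]
311 [-26.64  -6.79 -95.  ]
313 [-26.64  -5.58 -95.  ]
346 [-26.64  14.25 -95.  ]
348 [-26.65  15.45 -95.  ]
```

View pics/w6d.png

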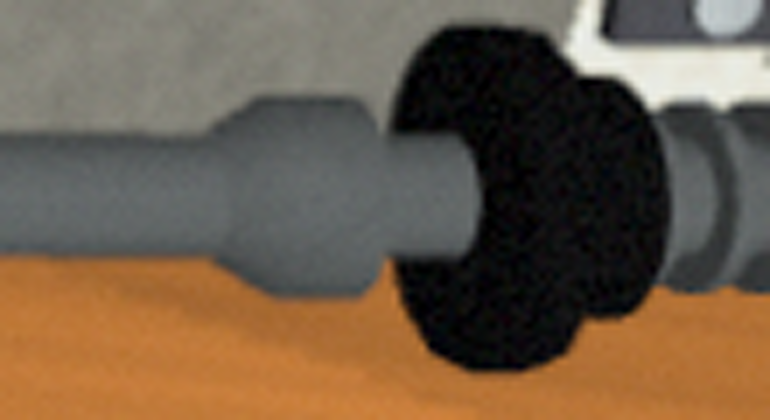

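The rail is in the pocket, with a hanger-to-rail offset of about 0.7 mm in x, and the collar should pass with 3–10 mm vertical clearance. I'll slide along +y, slowing at the collar.

Request:
{"fn": "send_rows", "kwargs": {
  "motion": [
    [[-0.05,0.1,0,0,0,0,1],[-0.03,0.2,0,0,0,0,1],[-0.06,0.4,0,0,0,0,1],[-0.09,0.6,0,0,0,0,1],[-0.12,0.8,0,0,0,0,1],[-0.12,0.8,0,0,0,0,1],[-0.12,0.8,0,0,0,0,1],[-0.09,0.6,0,0,0,0,1]]
  ]
}}

```text
clock: 13.12
ee_pos: [0.6324, 0.0153, 0.2374]
orientation: [126.8, 90.0, 135.5]
wrist_force: [-0.4, 0.1, -1.3]
grip_width: 0.0132
```

Request:
{"fn": "send_rows", "kwargs": {
  "motion": [
    [[-0.06,0.4,0,0,0,0,1],[-0.03,0.2,0,0,0,0,1],[0,0,0,0,0,0,1]]
  ]
}}

```text
clock: 13.5
ee_pos: [0.6316, 0.0206, 0.2374]
orientation: [-105.6, 90.0, -96.9]
wrist_force: [1.3, -1.0, -1.2]
grip_width: 0.0133
```

```bash
python3 look.py 7 scene wrist; python3 - <<'E'
import cv2
a=cv2.imread('pics/wrist_7.png')[130:330,240:460]; cv2.imwrite('pics/w7c.png',cv2.resize(a,None,fx=3,fy=3,interpolation=2))
E
```

```text
13.5 [ 1.9 27.2  0.9 63.7 -0.  -6.8] [0.6316 0.0206 0.2374] F [ 1.3 -1.  -1.2] [-0.01 -0.06 -0.02] 0.013303984877386295
yaw 8.666924544605536 tool x [-0.e+00 -1.e-04 -1.e+00]
TCP in stand [0.7 0.9]
```

View pics/w7c.png

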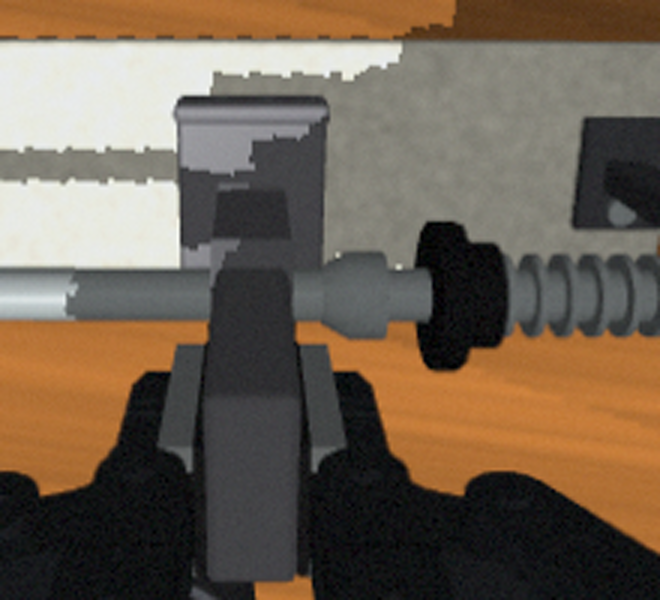

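View pics/scene_7c.png

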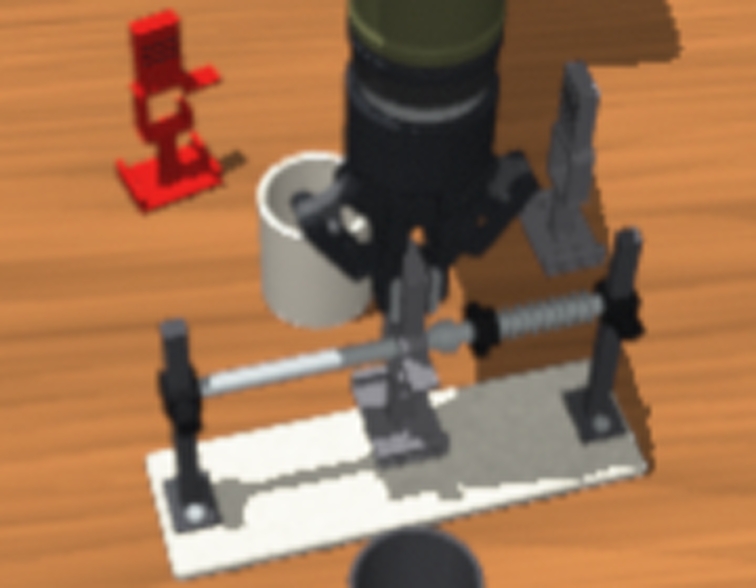

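Request:
{"fn": "send_rows", "kwargs": {
  "motion": [
    [[-0.03,0.2,0,0,0,0,1],[-0.03,0.2,0,0,0,0,1],[-0.03,0.2,0,0,0,0,1],[-0.03,0.2,0,0,0,0,1]]
  ]
}}

```text
clock: 14.1
ee_pos: [0.6304, 0.0288, 0.2374]
orientation: [28.3, 90.0, 37.0]
wrist_force: [0.4, 0.1, -0.5]
grip_width: 0.0135
```

Request:
{"fn": "send_rows", "kwargs": {
  "motion": [
    [[-0.03,0.2,0,0,0,0,1],[-0.03,0.2,0,0,0,0,1],[-0.03,0.2,0,0,0,0,1]]
  ]
}}

```text
clock: 14.48
ee_pos: [0.6295, 0.0348, 0.2374]
orientation: [77.5, 90.0, 86.1]
wrist_force: [-0.1, 1.4, -0.7]
grip_width: 0.0135
```

Request:
{"fn": "send_rows", "kwargs": {
  "motion": [
    [[-0.03,0.2,0,0,0,0,1],[-0.03,0.2,0,0,0,0,1],[-0.03,0.2,0,0,0,0,1]]
  ]
}}

```text
clock: 14.85
ee_pos: [0.6286, 0.0408, 0.2374]
orientation: [-170.0, 90.0, -161.4]
wrist_force: [-0.2, -0.5, -0.5]
grip_width: 0.0133
```

Request:
{"fn": "send_rows", "kwargs": {
  "motion": [
    [[-0.03,0.2,0,0,0,0,1],[-0.03,0.2,0,0,0,0,1],[-0.03,0.2,0,0,0,0,1],[-0.03,0.2,0,0,0,0,1]]
  ]
}}

```text
clock: 15.35
ee_pos: [0.6274, 0.0488, 0.2374]
orientation: [24.2, 90.0, 32.8]
wrist_force: [0.2, -0.3, -1.9]
grip_width: 0.0134
```

```bash
python3 look.py 8 scene wrist; python3 - <<'E'
import cv2
a=cv2.imread('pics/wrist_8.png')[130:330,240:460]; cv2.imwrite('pics/w8c.png',cv2.resize(a,None,fx=3,fy=3,interpolation=2))
E
```

```text
15.35 [ 4.4 26.9  0.5 63.5  0.  -4.2] [0.6274 0.0488 0.2374] F [ 0.2 -0.3 -1.9] [ 0.05  0.   -0.  ] 0.013388468221841683
yaw 8.663396042976416 tool x [ 0.  0. -1.]
TCP in stand [ 0.8 29.3]
```

View pics/w8c.png

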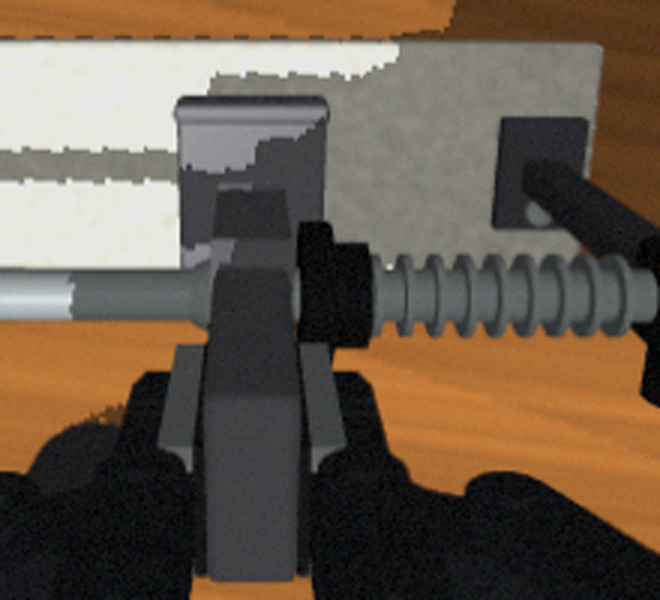

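The collar is inside the pocket with no contact force, and the buffer face is almost touching. I'll continue slowly, feeling for the buffer.

Request:
{"fn": "send_rows", "kwargs": {
  "motion": [
    [[-0.02,0.15,0,0,0,0,1]]
  ]
}}

```text
clock: 15.58
ee_pos: [0.6272, 0.0501, 0.2374]
orientation: [-84.7, 90.0, -76.1]
wrist_force: [-0.8, 1.1, -0.7]
grip_width: 0.0136
```

Request:
{"fn": "send_rows", "kwargs": {
  "motion": [
    [[-0.02,0.1,0,0,0,0,1]]
  ]
}}

```text
clock: 15.7
ee_pos: [0.627, 0.0512, 0.2374]
orientation: [-165.4, 90.0, -156.7]
wrist_force: [0.5, 0.1, -0.9]
grip_width: 0.0134
```

Request:
{"fn": "send_rows", "kwargs": {
  "motion": [
    [[-0.01,0.1,0,0,0,0,1]]
  ]
}}

```text
clock: 15.82
ee_pos: [0.6269, 0.0519, 0.2374]
orientation: [-95.0, 90.0, -86.3]
wrist_force: [-0.5, -1.1, -0.8]
grip_width: 0.0134
```

Request:
{"fn": "send_rows", "kwargs": {
  "motion": [
    [[-0.02,0.1,0,0,0,0,1]]
  ]
}}

```text
clock: 15.95
ee_pos: [0.6269, 0.0523, 0.2374]
orientation: [-89.4, 89.9, -80.7]
wrist_force: [1.8, -2.6, -1.6]
grip_width: 0.0134
```

Request:
{"fn": "send_rows", "kwargs": {
  "motion": [
    [[-0.01,0.1,0,0,0,0,1]]
  ]
}}

```text
clock: 16.08
ee_pos: [0.6267, 0.0535, 0.2374]
orientation: [-93.5, 89.9, -84.8]
wrist_force: [0.2, -3.5, -0.5]
grip_width: 0.0134
```

Request:
{"fn": "send_rows", "kwargs": {
  "motion": [
    [[-0.02,0.14,0,0,0,0,1],[-0.02,0.14,0,0,0,0,1],[-0.02,0.14,0,0,0,0,1],[-0.02,0.14,0,0,0,0,1],[-0.02,0.12,0,0,0,0,1],[0,0,0,0,0,0,1]]
  ]
}}

```text
clock: 16.82
ee_pos: [0.6256, 0.0609, 0.2374]
orientation: [-94.9, 90.0, -86.2]
wrist_force: [0.4, -4.4, -1.0]
grip_width: 0.0139
```

```bash
python3 look.py 9 scene wrist; python3 - <<'E'
import cv2
a=cv2.imread('pics/wrist_9.png')[130:330,240:460]; cv2.imwrite('pics/w9c.png',cv2.resize(a,None,fx=3,fy=3,interpolation=2))
a=cv2.imread('pics/scene_9.png')[170:260,300:400]; cv2.imwrite('pics/s9c.png',cv2.resize(a,None,fx=6.5,fy=6.5,interpolation=2))
E
```

```text
16.825 [ 5.6 26.9  0.3 63.5 -0.  -3.1] [0.6256 0.0609 0.2374] F [ 0.4 -4.4 -1. ] [-1.04 -0.17  0.01] 0.013913836396324392
yaw 8.66913625204414 tool x [ 0.e+00 -3.e-04 -1.e+00]
TCP in stand [ 0.8 41.6]
```

View pics/w9c.png

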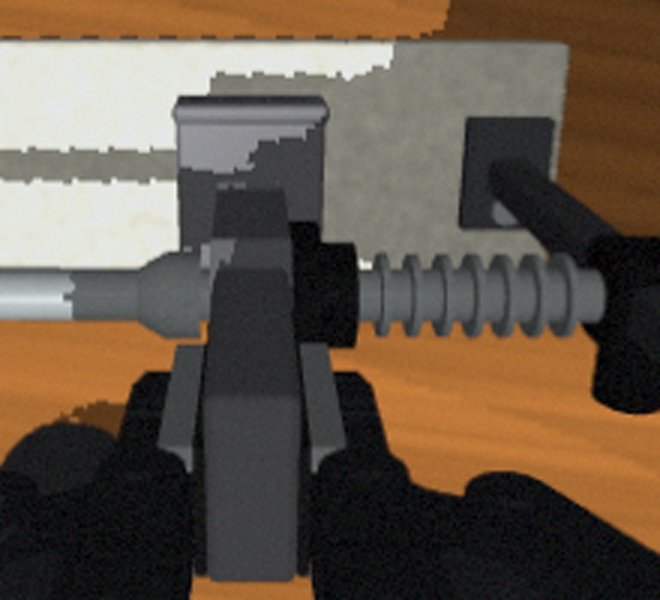

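View pics/s9c.png

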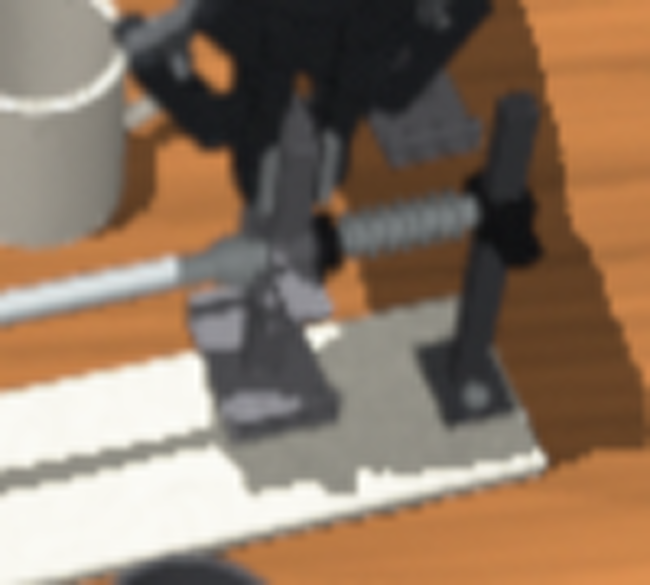

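The C is about 1–2 mm past the collar, pushing the buffer with about 4 N. I'll lower it slowly. Contact near TCP z = 0.230 would mean it is on the collar, and near 0.226 on the rail.

Request:
{"fn": "send_rows", "kwargs": {
  "motion": [
    [[0,0,-0.1,0,0,0,1],[0,0,-0.12,0,0,0,1],[0,0,-0.12,0,0,0,1],[0,0,-0.12,0,0,0,1],[0,0,-0.12,0,0,0,1]]
  ]
}}

```text
clock: 17.55
ee_pos: [0.6258, 0.0609, 0.2316]
orientation: [-2.1, 90.0, 6.6]
wrist_force: [-0.1, -3.9, 0.0]
grip_width: 0.013
```

Request:
{"fn": "send_rows", "kwargs": {
  "motion": [
    [[0,0,-0.12,0,0,0,1]]
  ]
}}

```text
clock: 17.68
ee_pos: [0.6257, 0.061, 0.2304]
orientation: [1.2, 90.0, 9.9]
wrist_force: [0.9, -3.5, 0.1]
grip_width: 0.0133
```

Request:
{"fn": "send_rows", "kwargs": {
  "motion": [
    [[0,0,-0.12,0,0,0,1]]
  ]
}}

```text
clock: 17.8
ee_pos: [0.6257, 0.0609, 0.2291]
orientation: [2.9, 90.0, 11.6]
wrist_force: [0.3, -4.5, 0.5]
grip_width: 0.0136
```

Request:
{"fn": "send_rows", "kwargs": {
  "motion": [
    [[0,0,-0.12,0,0,0,1]]
  ]
}}

```text
clock: 17.92
ee_pos: [0.6257, 0.0609, 0.2279]
orientation: [-4.9, 90.0, 3.7]
wrist_force: [0.8, -3.2, 1.2]
grip_width: 0.0134
```

Below the collar's contact height with no load, so it is past the collar. I'll go on to the rail.

Request:
{"fn": "send_rows", "kwargs": {
  "motion": [
    [[0,0,-0.1,0,0,0,1]]
  ]
}}

```text
clock: 18.05
ee_pos: [0.6256, 0.0609, 0.2269]
orientation: [144.0, 90.0, 152.7]
wrist_force: [0.7, -4.1, 1.2]
grip_width: 0.0131
```

Request:
{"fn": "send_rows", "kwargs": {
  "motion": [
    [[0,0,-0.1,0,0,0,1]]
  ]
}}

```text
clock: 18.18
ee_pos: [0.6256, 0.0609, 0.2259]
orientation: [167.2, 90.0, 175.8]
wrist_force: [1.6, -3.6, 0.4]
grip_width: 0.0137
```

```bash
python3 look.py 10 scene wrist; python3 - <<'E'
import cv2
a=cv2.imread('pics/wrist_10.png')[130:330,240:460]; cv2.imwrite('pics/w10c.png',cv2.resize(a,None,fx=3,fy=3,interpolation=2))
a=cv2.imread('pics/scene_10.png')[170:260,300:400]; cv2.imwrite('pics/s10c.png',cv2.resize(a,None,fx=6.5,fy=6.5,interpolation=2))
E
```

```text
18.175 [ 5.6 27.2 -0.8 62.   0.  -3.1] [0.6256 0.0609 0.2259] F [ 1.6 -3.6  0.4] [-0.99 -0.23 -0.04] 0.013652668482336903
yaw 8.661103697114271 tool x [-1.e-04  0.e+00 -1.e+00]
TCP in stand [ 0.8 41.6]
```

View pics/w10c.png

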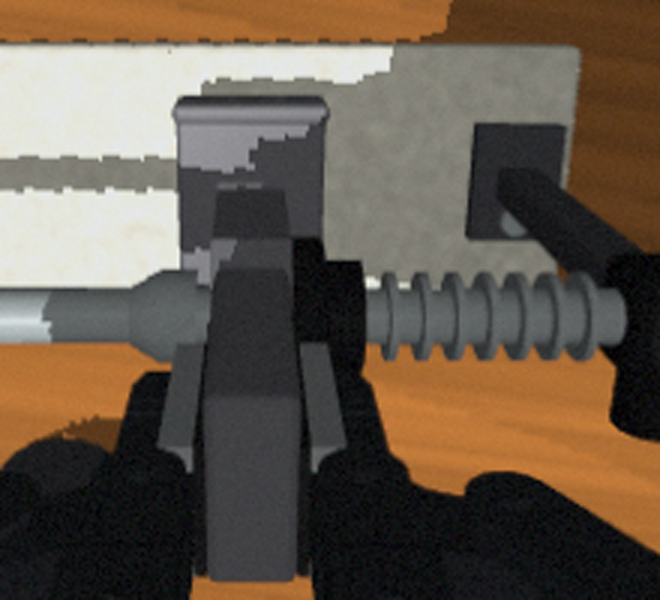

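View pics/s10c.png

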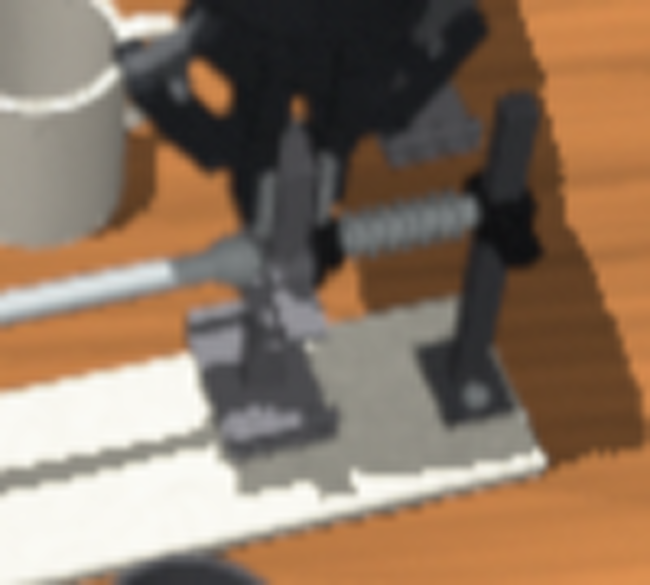

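Request:
{"fn": "send_rows", "kwargs": {
  "motion": [
    [[0,0,-0.08,0,0,0,1]]
  ]
}}

```text
clock: 18.4
ee_pos: [0.6256, 0.0609, 0.2255]
orientation: [-9.9, 90.0, -1.2]
wrist_force: [-1.0, -4.2, 5.0]
grip_width: 0.0133
```

Request:
{"fn": "send_rows", "kwargs": {
  "motion": [
    [[0,0,-0.08,0,0,0,1]]
  ]
}}

```text
clock: 18.52
ee_pos: [0.6256, 0.0609, 0.2255]
orientation: [-5.1, 90.0, 3.5]
wrist_force: [-1.4, -4.8, 7.9]
grip_width: 0.0135
```

It rests on the rail at TCP z = 0.2255, as predicted for the rail. I'll relieve the load and ease back against the collar.

Request:
{"fn": "send_rows", "kwargs": {
  "motion": [
    [[0,0,0.1,0,0,0,1],[0.01,-0.08,0,0,0,0,1],[0.01,-0.08,0,0,0,0,1]]
  ]
}}

```text
clock: 18.9
ee_pos: [0.6258, 0.0597, 0.2255]
orientation: [81.9, 90.0, 90.5]
wrist_force: [0.8, -2.2, 3.5]
grip_width: 0.0133
```

Request:
{"fn": "send_rows", "kwargs": {
  "motion": [
    [[0.01,-0.05,0,0,0,0,1]]
  ]
}}

```text
clock: 19.02
ee_pos: [0.6259, 0.059, 0.2255]
orientation: [77.5, 90.0, 86.2]
wrist_force: [-0.4, -1.6, 2.9]
grip_width: 0.0135
```

Request:
{"fn": "send_rows", "kwargs": {
  "motion": [
    [[0.01,-0.05,0,0,0,0,1]]
  ]
}}

```text
clock: 19.15
ee_pos: [0.626, 0.0585, 0.2255]
orientation: [85.0, 90.0, 93.6]
wrist_force: [-0.8, -2.9, 3.3]
grip_width: 0.0134
```

Request:
{"fn": "send_rows", "kwargs": {
  "motion": [
    [[0,0,0,0,0,0,1],[0,0,0,0,0,0,1]]
  ],
  "squeeze": 20
}}

```text
clock: 19.4
ee_pos: [0.626, 0.0584, 0.2255]
orientation: [90.2, 90.0, 98.9]
wrist_force: [-0.9, -2.4, 4.5]
grip_width: 0.0132
```

Request:
{"fn": "send_rows", "kwargs": {
  "motion": [
    [[0,0,0,0,0,0,0.6],[0,0,0,0,0,0,0.4],[0,0,0,0,0,0,0.2],[0,0,0,0,0,0,0.2]]
  ]
}}

```text
clock: 19.9
ee_pos: [0.626, 0.0585, 0.2252]
orientation: [129.4, 90.0, 138.0]
wrist_force: [0.6, -0.9, -0.0]
grip_width: 0.034
```

```bash
python3 look.py 11 scene wrist; python3 - <<'E'
import cv2
a=cv2.imread('pics/wrist_11.png')[130:330,240:460]; cv2.imwrite('pics/w11c.png',cv2.resize(a,None,fx=3,fy=3,interpolation=2))
a=cv2.imread('pics/scene_11.png')[170:260,300:400]; cv2.imwrite('pics/s11c.png',cv2.resize(a,None,fx=6.5,fy=6.5,interpolation=2))
E
```

```text
19.9 [ 5.3 27.3 -0.8 61.9  0.  -3.3] [0.626  0.0585 0.2252] F [ 0.6 -0.9 -0. ] [-0.05 -0.02  0.04] 0.033977399426920483
yaw 8.673980198167612 tool x [-3.e-04  3.e-04 -1.e+00]
TCP in stand [ 0.8 39.2]
```

View pics/w11c.png

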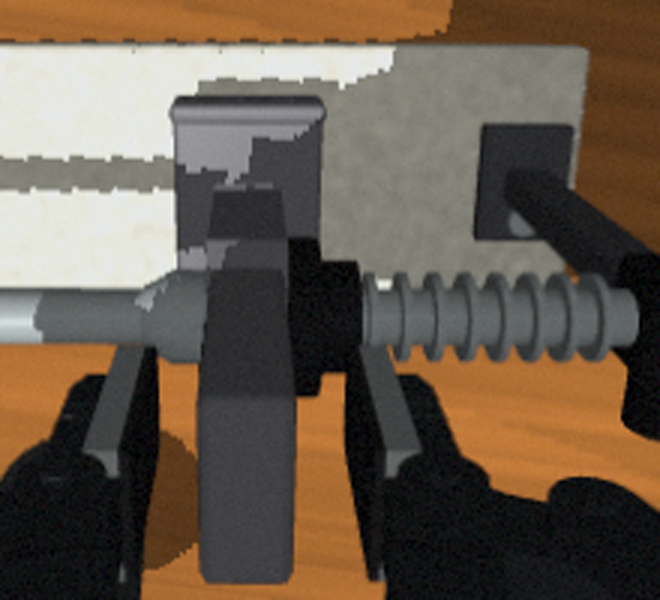

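View pics/s11c.png

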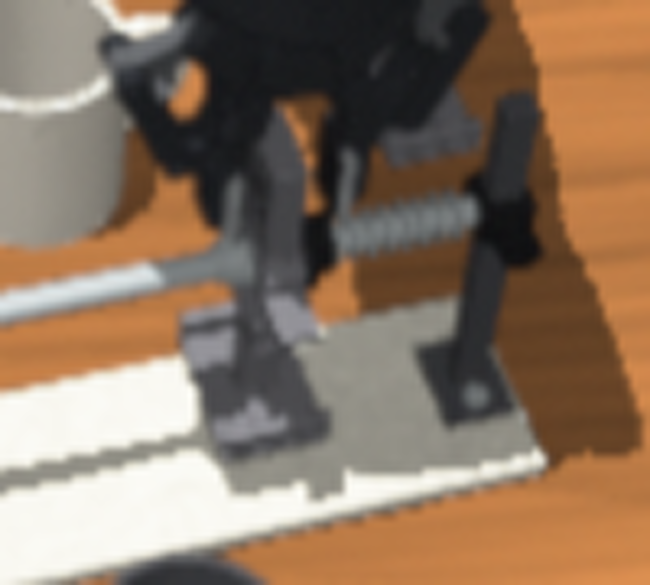

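The hanger is released and hangs between collar and buffer, clear of both pads. I'll withdraw straight up and back for the final check.

Request:
{"fn": "send_rows", "kwargs": {
  "motion": [
    [[0,0,0.5,0,0,0,0.2],[0,0,1.0,0,0,0,0.2],[0,0,1.5,0,0,0,0.2],[0,0,2.0,0,0,0,0.2],[0,0,2.5,0,0,0,0.2],[0,0,2.5,0,0,0,0.2],[0,0,1.5,0,0,0,0.2],[0,0,0.5,0,0,0,0.2]]
  ]
}}

```text
clock: 21.0
ee_pos: [0.6265, 0.0584, 0.3469]
orientation: [-2.9, 89.9, 5.8]
wrist_force: [0.7, 0.1, -0.6]
grip_width: 0.034
```

Request:
{"fn": "send_rows", "kwargs": {
  "motion": [
    [[-1,0,0,0,0,0,0.2],[-3,0,0,0,0,0,0.2],[-4,0,0,0,0,0,0.2],[-4,0,0,0,0,0,0.2],[-4,0,0,0,0,0,0.2],[-4,0,0,0,0,0,0.2],[-2,0,0,0,0,0,0.2],[0,0,0,0,0,0,0.2]]
  ]
}}

```text
clock: 22.0
ee_pos: [0.4038, 0.0582, 0.3447]
orientation: [179.4, 89.9, -171.9]
wrist_force: [0.4, -0.6, -0.2]
grip_width: 0.0343
```

```bash
python3 look.py 12 scene top wrist; python3 - <<'E'
import cv2
a=cv2.imread('pics/scene_12.png')[170:260,300:400]; cv2.imwrite('pics/s12c.png',cv2.resize(a,None,fx=6.5,fy=6.5,interpolation=2))
E
```

```text
22.0 [  8.2   2.5 -17.   70.6   0.   -0.5] [0.4038 0.0582 0.3447] F [ 0.4 -0.6 -0.2] [ 0.02 -0.07  0.  ] 0.034259136542196554
yaw 8.686831614718955 tool x [-1.8e-03 -3.0e-04 -1.0e+00]
TCP in stand [-218.9   72.5]
```

View pics/s12c.png

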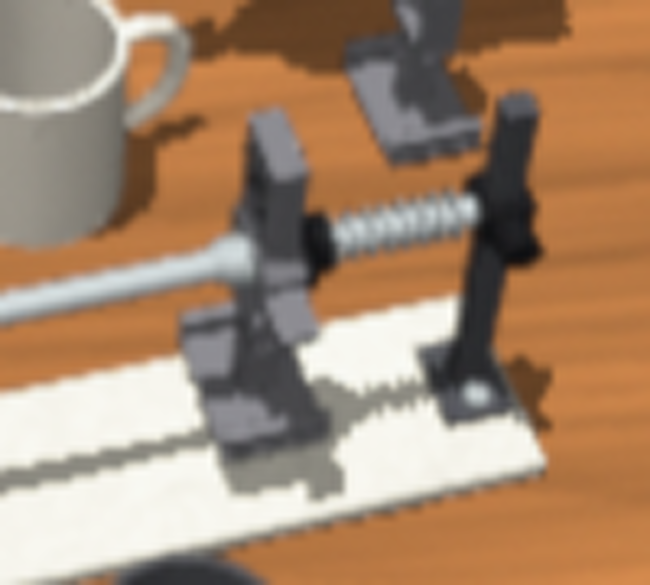

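View pics/top_12c.png

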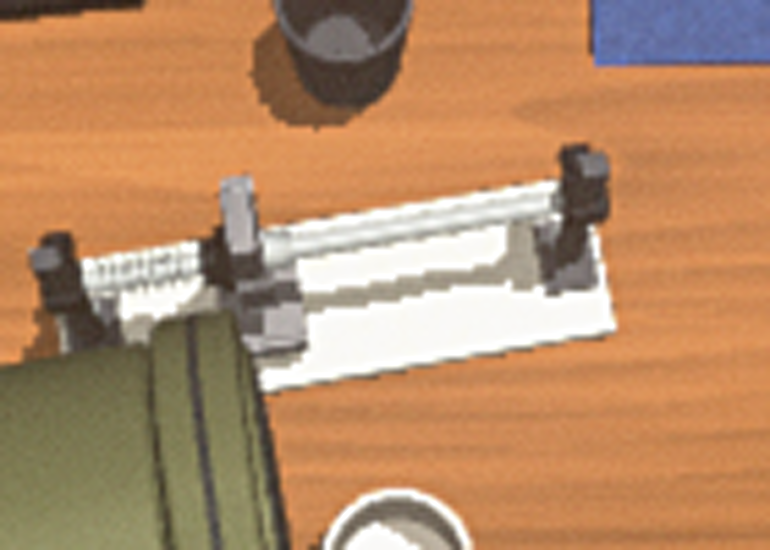

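View pics/scene_12.png

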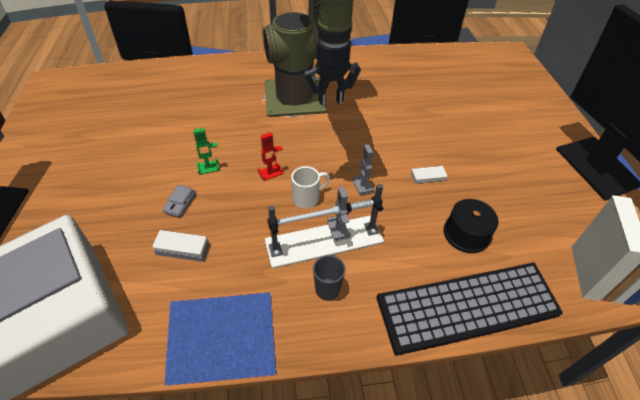

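The scene shows the hanger at (340,213) hanging between collar and buffer, with everything else where it was. I'll do one numeric upright check by overlaying the model at the latched pose, then hand in.

```bash
python3 - <<'E'
from h import *
im=cv2.cvtColor(cv2.imread('pics/scene_12.png'),cv2.COLOR_BGR2RGB)
S=cam('scene'); o=np.array([.6305,.0197,0])+R.from_euler('z',8.7,degrees=True).as_matrix()@[0,.038,.1275-.088]
a=overlay(im,S,o,8.7,(170,260,300,400),6.5)
save('o12.png',a)
E
```

```text
(no output)
```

View pics/o12.png

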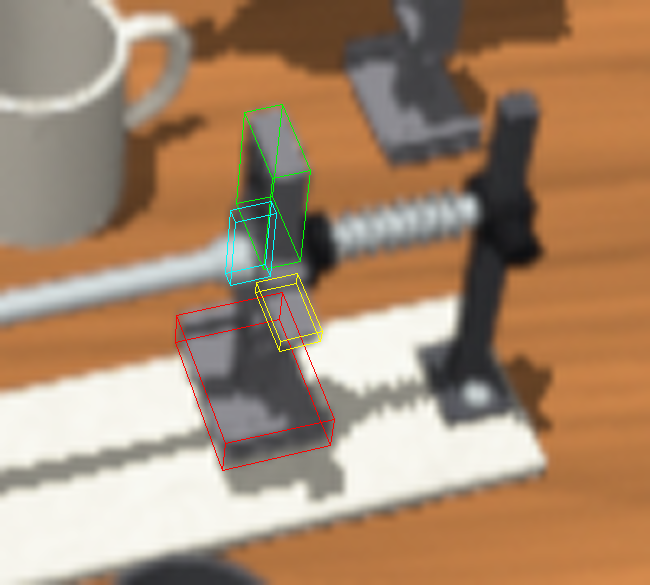

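The latched, upright model matches the picture to about a pixel.

```bash
python3 -c "
from station import *
print(hand_in())"
```

```text
the job is handed in; nothing more can be done
None
```

The grey open-C hanger now hangs on its own between the collar and the buffer, and I handed the job in at about 22 s on the clock.

**What I did:** I gripped the hanger by its tab and came down until the nose touched the rail, at about 9 N, which put the rail centre at z ≈ 0.127 m. I raised it 1.5 mm, moved it sideways through the gap with no contact force, and slid it over the collar, also without contact. I pushed the buffer in with about 4 N, lowered the hanger onto the rail (8 N at most), eased it back towards the collar and let go.

**Last checks:**
- **Hanger:** after I backed the arm away, the scene picture matched an upright model at the latched pose to about a pixel.
- **Other things:** they looked unmoved in that picture.
- **Robot:** the gripper was clear of everything.

**Where measurements disagreed:** the fixed cameras put the rail 2–4 mm higher than the touch did, so I used the touch value. The fixed-camera and wrist-camera fits of the stand differed by about 2 mm in x, so I used the wrist view.

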